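Load a handpiece into the care unit's hidden port

TASK

Take the thick handpiece (not the slim instrument beside it) off the notched rest, park it nose down in the slanted holster and let go of it there. Then take it again by its tail end, hold it upright and, keeping hold of it, feel with its nose over the dark floor of the recessed cup on top of the white care unit until it drops into the hidden port; push it fully home and leave it standing there, released. Leave the slim instrument and the other loose things where they are.

Things in the scene. Friction and masses are not known exactly. Their poses are not given: they have to be found in the camera images.
- handpiece: Thick handpiece, 140 mm long, about 0.14 kg: eight-sided aluminium barrel, 22 mm across flats, 100 mm long, its front 9 mm tapered, then a round dark steel nose, 12 mm wide, 40 mm long. Origin on its axis, at its centre of mass, 85 mm from the tip. x runs along it from nose to tail, y and z pass through flats. Starts level in a notch of the rest, nose away from the robot, axis 29 mm above the table.
- nose (a point): Centre of the handpiece's nose tip face, whose edge is chamfered 1.5 mm; axes as the handpiece.
- tail (a point): Centre of the handpiece's flat tail end, 55 mm behind its origin; axes as the handpiece.
- plugger: Slim steel hand instrument in the rest's other notch, 60 mm beside the handpiece: eight-sided handle 12 mm across and 90 mm long, and a 5 mm rod 35 mm long. Origin at the middle of its handle, x from rod to handle. Not to be disturbed.
- rest: Fixed notched rest: a 100 x 130 x 3 mm plate on the table (origin: centre of its underside), two ribs across it at x = +-32 mm, 8 mm thick and 24 mm high, with 28 mm wide notches at y = +-30 mm, their floors 18 mm above the table. The ribs carry the barrel about 32 mm either side of the handpiece's origin; between them fingers are free.
- holster: Fixed slanted holster: 100 x 70 x 8 mm base plate (origin: centre of its underside) with a tapered round cup whose axis lies in the holster's x-z plane, leaning 40 degrees from upright: the mouth looks up and to the holster's -x (roughly to the robot). A handpiece let go in it, nose on the cup's floor, stays leaning 40 to 50 degrees, with its rear 90 mm sticking out.
- holster_in (a point): Centre of the inner floor of the holster's cup, 18 mm inner diameter here; axes as the holster body's (not slanted).
- holster_mouth (a point): Centre of the mouth of the holster's cup, 50 mm up its axis from the inner floor; 30 mm inner, 38 mm outer diameter here; axes as the holster body's.
- unit: Fixed white care unit, a box 160 x 180 x 90 mm (x, y, z) with a dark panel on its -x side. Origin: centre of its underside. In the middle of its top is a round recessed cup, 44 mm wide and 20 mm deep, with a flat black floor 70 mm above the table, in which the port is hidden. Fully home, the nose tip is 25 mm below that floor and the handpiece stands by itself.
- cup_floor (a point): On the cup's axis, at its floor; not the port's place. Axes as the unit. The port is a blind vertical hole in that floor, 14 mm wide, 25 mm deep, mouth chamfered 1.5 mm, its centre up to 5 mm off this point along each of the unit's x and y (so up to 7.1 mm), different each time, black on black and not reported: feel for it. The floor is rigid; the nose slides on it.
- cup_rim (a point): Centre of the cup's rim, at the unit's top (90 mm above the table).
- steel_cup: Bystander, not to be disturbed: steel cup, 56 mm wide, 45 mm high. Origin: centre of its underside.
- jar: Bystander, not to be disturbed: small amber jar with a white cap, 44 mm wide, 50 mm high. Origin: centre of its underside.
- collar: Bystander, not to be disturbed: dark steel ring, 48 mm wide, 18 mm high. Origin: centre of its underside.
- gauge_block: Bystander, not to be disturbed: steel block 50 x 35 x 30 mm. Origin: centre of its underside.
- bur_box: Bystander, not to be disturbed: open white compartment box 70 x 110 x 30 mm. Origin: centre of its underside.
- water: Bystander, not to be disturbed: clear closed bottle, 64 mm wide, 190 mm high. Origin: centre of its underside.
Not all that is in view belongs to the job. What is shaped like the holster but green or turquoise is not meant.

How it is judged:
By the outcome, as a careful person would: the job done as asked, in the order asked, and still so for the second after the job is handed in, with the robot touching nothing.
It also fails if it takes over 67 s, if anything falls off the work surface, if the arm or the gripper's body presses on something with over 40 N, if the wrist force passes 120 N, or if a joint passes its speed limit or range.

ROBOT

A 7-joint arm with a two-finger parallel gripper is mounted at the origin on the work surface. World frame = base frame: x ahead of the robot, y to its left, z up, the work surface at z = 0. Lengths are in m, angles in rad, forces in N, time in s.
With the tool pointing down it reaches from about 0.425 to 0.925 m from the base axis. Payload 6.8 kg.
Tool frame: the origin (TCP) lies between the finger pads; the fingertips stand r.tip_reach ahead of it and the grasp point (between the pads) lies 11 mm behind it (r.tip_reach is the distance from the TCP to the fingertips, in m); z points along the fingers, y is the direction in which the jaws open and shut (so a half turn about z gives the same grasp; the last joint's range is limited). The gripper opens to 85 mm and grips with 20 to 120 N. Pads are 22 mm wide; open, the fingers measure 114 mm over their backs; the gripper's body (76 mm by 85 mm) begins 54 mm behind the grasp point. The pads swing forward as they close: fully open they stand 13 mm farther back than shut.
Start: joints at [1.065, 0.477, 0.022, 1.555, -0.011, 1.109, -0.083], TCP at [0.261, -0.622, 0.239] pointing down, gripper open.
Joint ranges: [-2.96, 2.96], [-0.34, 2.1], [-1.41, 1.46], [0.24, 2.44], [-1.37, 4.51], [0.17, 1.92], [-2.96, 2.96]. Speed limits (rad/s): [2.39, 2.39, 3.14, 3.14, 3.14, 3.14, 3.14].

INTERFACE

Orientations are given as a rotation vector (axis times angle).
In Python, from bench import r, eyes, spotter gives the robot as it stands.
- The arm moves only by the tool carry_out, never from a script. Its argument "series" is text: rows parted by semicolons, each of 5 numbers parted by spaces: the shift along the tool's x, y, z in cm, then the turn about the tool's z in rad, then the opening, from 0 (shut) to 1 (fully open). In form: x y z yaw gripper; .... A call has 1 to 8 rows; each row shifts and turns the commanded pose from where the row before left it, along the tool's axes as they then stand; what a row does not reach is not made up. A row lasts 1/8 s, in which the tool goes at most 62.5 mm and 10.7 degrees, less where a joint would pass 70% of its speed; a pose out of reach is approached as far as the arm can. A call with a gripper value outside its range is refused whole. The fingers move at their own pace and stop on an object; "grip_force" is the grip in N (left out, the last holds). Time passes only in rows, so rows that do not move let the fingers close. It gives the time, the measured TCP pose, the force and the opening at its end, in the units of the state.
- r.get_obs(): the state, without advancing time (a new reading comes with each control period).
- eyes.grab_frame(name): name is "scene" or "top" or "wrist"; returns a dict with "color" (420x560x3 uint8, blue, green, red), "intrinsics" (3x3 intrinsics, pixels), "R" (3x3) and "t" (3): a world point X has camera coordinates R X + t; the wrist camera has in their place "T_tool_cam" (4x4, takes a point from camera to tool coordinates, whose origin is the TCP and whose axes are the flange's). Camera axes: x right, y down, z forward; pixel columns grow to the right and rows downward; lengths in m; the calibration is good to about 2 mm. A picture is of the moment at which its call begins: read the wrist's pose just before it. There is no depth.
- r.hand_in(): hands the job in, once; it reports no verdict.
Trained networks look in a picture, given as the dict that the camera call returned (one of the last four; its "shot" number tells which), for a name from the list of things; names that differ only in an ending like _2 or _b are one class to them, and where a whole thing is asked for, a point or a joint stands for the part that bears it (a point fixed in the world has none). Each returns a list of dicts, best first, with "confidence" (0 to 1); they miss things now and then, are a little off and sometimes report something else, mostly with a low value. They report only what shows in the picture. A call takes as long as a camera call. They do not tell look-alikes from the thing itself.
- spotter.search_frame(picture, query): "uv" ([column, row] in pixels, amid what is visible of it).
- spotter.trace(picture, query): "pixels" (420x560 bool, what is visible of it) and "uv" ([column, row] in pixels, amid what is visible of it).
- spotter.mark_of(picture, query): "uv" ([column, row] in pixels: a listed point, or the origin of a listed thing).
The state is a dict: "clock": time; "joints": joint angles; "qvel": joint speeds; "tau": joint torques, N m; "tcp_pos": TCP position; "orientation": TCP orientation; "contact_force": force on the tool from outside, world axes, zero at the start; "moment": the same for the moment, N m; "grip_width": finger opening in m.
Only numpy, scipy, OpenCV 4.12 (cv2) and the standard library are available. Lean on these libraries where they do the work, as an engineer would, in place of code of your own. Each camera call takes 0.05 s, during which the arm holds its last target.

## Working session

There is one attempt and no reset: what is moved stays moved. The work goes in short steps, Python scripts to look and compute and a tool call to move; the robot and the scene stay as the last step left them, time stands still between calls to the robot, and variables do not carry over. Pictures are saved under pics/ and viewed, and the job is handed in when it is done.

Besides the shell and the picture viewer there is one more tool, called after "Emit:" as a command line: name --argument value ..., lists and objects as JSON in quotes. carry_out: Moves the arm, as the interface text tells. Its arguments: {"type":"object","properties":{"series":{"type":"string"},"grip_force":{"type":"number"}},"required":["series"]}

```bash
ls -la; mkdir -p pics; python3 - <<'E'
from bench import r, eyes, spotter
import cv2,json
o=r.get_obs(); print(o, r.tip_reach)
for n in ["scene","top","wrist"]:
    p=eyes.grab_frame(n); cv2.imwrite(f"pics/{n}0.png",p["color"])
    print(n,p["intrinsics"],p.get("R"),p.get("t"),p.get("T_tool_cam"),p["shot"])
E
```

```text
total 12
drwxr-xr-x  3 agent agent 4096 Dec  6 21:35 .
drwxr-xr-x 23 root  root  4096 Dec  6 21:35 ..
drwxr-xr-x  2 agent agent 4096 Dec  6 21:35 pics
{'clock': 0.0, 'joints': array([ 1.06490738,  0.47778839,  0.02234775,  1.55642579, -0.01150295,
        1.10926513, -0.08310749]), 'qvel': array([ 8.05387593e-04, -6.05612122e-04,  3.30891736e-04,  9.32029392e-05,
        4.40567553e-04,  6.34810175e-04,  1.79529230e-04]), 'tau': array([-1.84856681e-04, -5.96452224e+01,  1.60809807e+00, -2.81202006e+01,
        1.25496762e-02,  9.32079682e-03,  4.68885986e-06]), 'tcp_pos': array([ 0.26125337, -0.62179214,  0.23834453]), 'orientation': array([-3.07799644e+00, -6.20408449e-01,  7.45324267e-04]), 'contact_force': array([ 0.35409155, -0.22841974, -0.20138905]), 'moment': array([ 0.00960604, -0.00146875, -0.00877485]), 'grip_width': 0.0854515512488285} 0.008
scene [[532.10579229   0.         282.00520322]
 [  0.         532.10579229 210.35431809]
 [  0.           0.           1.        ]] [[-0.64577035  0.76346315  0.01023146]
 [ 0.47571516  0.41278975 -0.7767237 ]
 [-0.59722336 -0.49671788 -0.62975837]] [ 0.25660173 -0.16791251  1.7479259 ] None 1
top [[446.84895309   0.         286.37995716]
 [  0.         446.84895309 215.38239405]
 [  0.           0.           1.        ]] [[ 5.33943253e-03 -9.99985561e-01 -6.06802266e-04]
 [-9.91491810e-01 -5.21515545e-03 -1.30064573e-01]
 [ 1.30059531e-01  1.29611049e-03 -9.91505340e-01]] [0.00459143 0.47812204 1.30399732] None 2
wrist [[334.74694435   0.         284.20811904]
 [  0.         334.74694435 207.30769082]
 [  0.           0.           1.        ]] None None [[-1.03391962e-04 -9.65024755e-01 -2.62158752e-01  6.57800647e-02]
 [ 9.99998991e-01 -4.71149066e-04  1.33994632e-03  1.28610246e-03]
 [-1.41659722e-03 -2.62158349e-01  9.65023831e-01 -1.35059502e-01]
 [ 0.00000000e+00  0.00000000e+00  0.00000000e+00  1.00000000e+00]] 3
```

View pics/scene0.png

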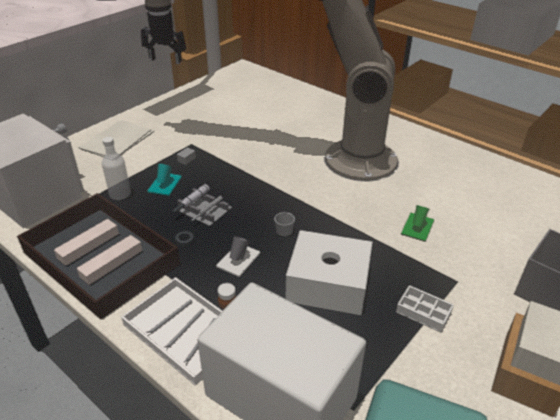

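View pics/top0.png

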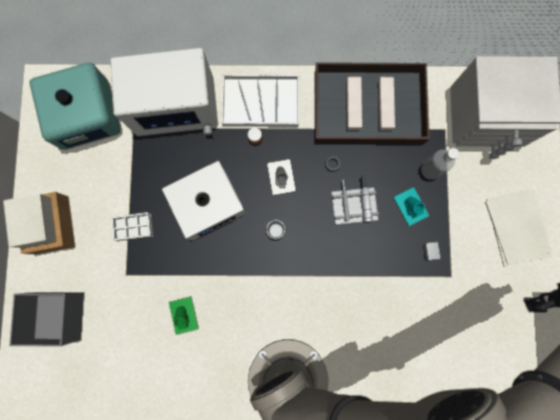

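View pics/wrist0.png

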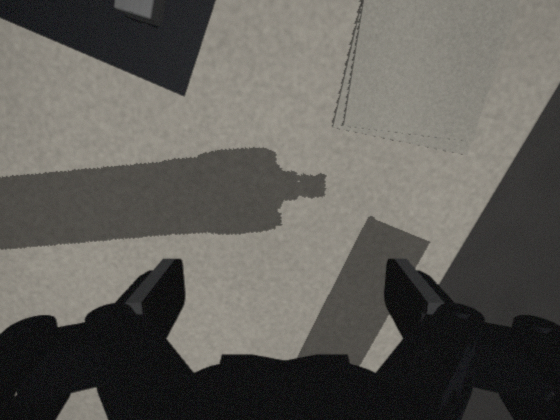

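```bash
cat > h.py <<'E'
from bench import r, eyes, spotter
import numpy as np, cv2
from scipy.spatial.transform import Rotation as Ro
from scipy.optimize import least_squares
def cam(p,o=None):
    if p.get("R") is not None: return p["intrinsics"],np.array(p["R"]),np.array(p["t"])
    T=np.array(p["T_tool_cam"]); Rt=Ro.from_rotvec(o["orientation"]).as_matrix(); tt=o["tcp_pos"]
    Rc=Rt@T[:3,:3]; c=Rt@T[:3,3]+tt
    return p["intrinsics"],Rc.T,-Rc.T@c
def ray(C,uv):
    K,R,t=C; d=R.T@np.linalg.inv(K)@np.array([uv[0],uv[1],1.]); return -R.T@t, d/np.linalg.norm(d)
def onz(C,uv,z):
    c,d=ray(C,uv); return c+d*(z-c[2])/d[2]
def proj(C,X):
    K,R,t=C; x=K@(R@np.asarray(X,float)+t); return x[:2]/x[2]
def tri(obs):
    A=np.zeros((3,3));b=np.zeros(3)
    for C,uv in obs:
        c,d=ray(C,uv);P=np.eye(3)-np.outer(d,d);A+=P;b+=P@c
    return np.linalg.solve(A,b)
def grab(n):
    o=r.get_obs(); p=eyes.grab_frame(n); return p,cam(p,o),o
def save(p,name,box=None,s=1):
    im=p["color"]
    if box: im=im[box[1]:box[3],box[0]:box[2]]
    cv2.imwrite(f"pics/{name}.png",cv2.resize(im,None,fx=s,fy=s,interpolation=cv2.INTER_CUBIC))
np.set_printoptions(precision=4,suppress=True)
E
python3 - <<'E'
from h import *
o=r.get_obs(); print(Ro.from_rotvec(o["orientation"]).as_matrix())
P={n:grab(n) for n in["top","scene"]}
zs=dict(handpiece=.029,nose=.029,tail=.029,plugger=.024,rest=0,holster=0,holster_in=.02,holster_mouth=.05,unit=0,cup_floor=.07,cup_rim=.09)
for q,z in zs.items():
    m={}
    for n in P:
        l=spotter.mark_of(P[n][0],q)
        for d in l[:3]: print(q,n,np.round(d["uv"],1),round(d["confidence"],2),onz(P[n][1],d["uv"],z))
        if l: m[n]=l[0]["uv"]
    if len(m)==2: print("   tri",tri([(P[n][1],m[n]) for n in m]))
save(P["top"][0],"topc",(240,130,470,290),3.4)
save(P["scene"][0],"scenec",(140,140,400,320),3)
E
```

```text
[[ 0.9219  0.3873 -0.0006]
 [ 0.3873 -0.9219  0.0012]
 [-0.0001 -0.0014 -1.    ]]
handpiece top [369.8 202.4] 0.8 [ 0.519  -0.2433  0.029 ]
handpiece top [257.5 138.2] 0.54 [0.7163 0.0968 0.029 ]
handpiece scene [193.9 195. ] 0.71 [ 0.5126 -0.2372  0.029 ]
handpiece scene [207.3 186.3] 0.61 [ 0.4579 -0.2388  0.029 ]
   tri [ 0.5159 -0.2396  0.0307]
nose top [361.4 173.1] 0.53 [ 0.6088 -0.2195  0.029 ]
nose scene [174.  210.2] 0.71 [ 0.5965 -0.2271  0.029 ]
nose scene [122.1 196. ] 0.63 [ 0.6513 -0.3895  0.029 ]
   tri [ 0.6054 -0.2167  0.0403]
tail top [366.9 219.2] 0.71 [ 0.4681 -0.2336  0.029 ]
tail top [335.2 162.2] 0.43 [ 0.6422 -0.1404  0.029 ]
tail scene [206.9 189.5] 0.62 [ 0.4696 -0.2282  0.029 ]
tail scene [121.4 193.6] 0.18 [ 0.6456 -0.4004  0.029 ]
   tri [ 0.4675 -0.233   0.0258]
plugger top [347.3 207.2] 0.64 [ 0.5049 -0.1762  0.024 ]
plugger scene [207.2 204.2] 0.67 [ 0.513  -0.1818  0.024 ]
plugger scene [187.1 159. ] 0.51 [ 0.3944 -0.3989  0.024 ]
plugger scene [119.3 196.6] 0.27 [ 0.6549 -0.3993  0.024 ]
   tri [ 0.5084 -0.1802  0.0212]
rest top [349.4 207.8] 0.91 [ 
[... 880 characters left out ...]
er_mouth top [420.3 211.4] 0.83 [ 0.4895 -0.3877  0.05  ]
holster_mouth top [281.2 179.9] 0.8 [0.5821 0.0231 0.05  ]
holster_mouth top [177.  323.5] 0.7 [0.1626 0.3178 0.05  ]
holster_mouth scene [423.1 202.8] 0.87 [0.1346 0.2945 0.05  ]
holster_mouth scene [240.8 238.3] 0.74 [0.5756 0.0114 0.05  ]
holster_mouth scene [165.1 165.8] 0.72 [ 0.488  -0.3898  0.05  ]
   tri [0.3925 0.052  0.3248]
unit top [209.4 204.2] 0.65 [0.5156 0.2436 0.    ]
unit top [428.9 252.5] 0.16 [ 0.3712 -0.4246  0.    ]
unit scene [327.4 282.7] 0.55 [ 0.5152  0.2469 -0.    ]
   tri [ 0.515   0.245  -0.0015]
cup_floor scene [330.6 264.2] 0.67 [0.5179 0.2528 0.07  ]
cup_rim top [200.6 199.6] 0.89 [0.5148 0.2534 0.09  ]
```

View pics/topc.png

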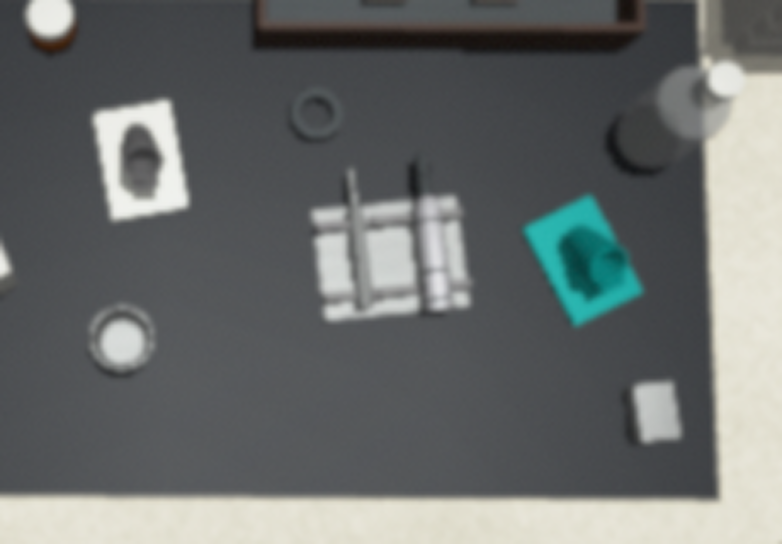

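View pics/scenec.png

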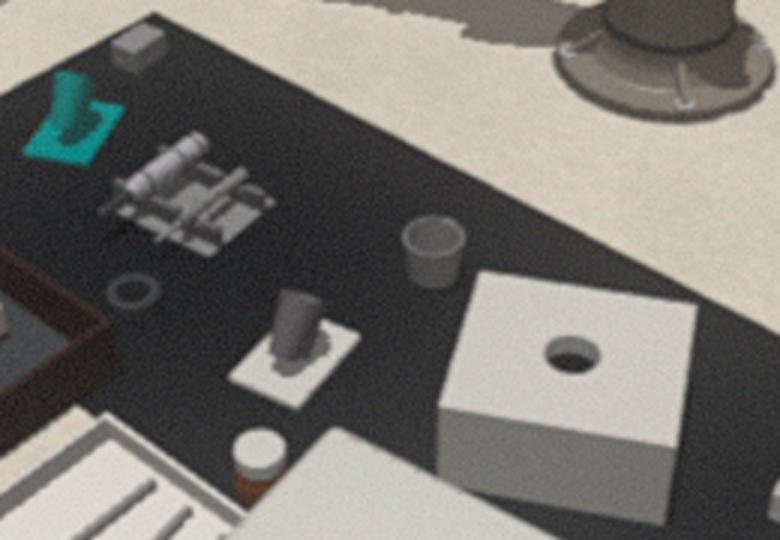

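Emit:
carry_out --series "4.7 -3.4 0 0 0.5;4.7 -3.4 0 0 0.5;4.7 -3.4 0 0 0.5;4.7 -3.4 0 0 0.5;4.7 -3.4 0 0 0.5;4.7 -3.4 0 0 0.5;4.7 -3.4 0 0 0.5;4.7 -3.4 0 0.15 0.5"

```text
clock: 2.35
tcp_pos: [0.5036, -0.2244, 0.2396]
orientation: [3.118, 0.383, 0.001]
contact_force: [0.8, -0.7, -0.5]
grip_width: 0.0426
```

Emit:
carry_out --series "0 0 0 0.14 0.5;0 0 0 0 0.5"

```text
clock: 2.6
tcp_pos: [0.503, -0.2255, 0.2394]
orientation: [3.136, 0.173, -0.0]
contact_force: [0.6, -0.6, 0.4]
grip_width: 0.0431
```

```bash
cat > look.py <<'E'
import sys
from h import *
tag=sys.argv[1]; qs=dict(a.split("=") for a in sys.argv[2:])
p,C,o=grab("wrist"); save(p,tag,None,1.4)
print(o["clock"],o["tcp_pos"],o["grip_width"],o["contact_force"]); print(Ro.from_rotvec(o["orientation"]).as_matrix()[:,0])
for q,z in qs.items():
    for d in spotter.mark_of(p,q)[:2]: print(q,np.round(d["uv"],1),round(d["confidence"],2),onz(C,d["uv"],float(z)))
E
python3 look.py w1 handpiece=.029 nose=.029 tail=.029 plugger=.024 rest=0 holster_mouth=.05
```

```text
2.6 [ 0.503  -0.2255  0.2394] 0.04308231481476658 [ 0.6386 -0.6458  0.445 ]
[ 0.9939  0.11   -0.    ]
handpiece [291.1 166.2] 0.71 [ 0.5204 -0.2326  0.029 ]
nose [295.6  79.5] 0.59 [ 0.6046 -0.2272  0.029 ]
tail [293.4 219.9] 0.63 [ 0.4629 -0.2418  0.029 ]
tail [ 7.6 63.8] 0.52 [0.5883 0.0483 0.029 ]
plugger [233. 166.] 0.86 [ 0.5133 -0.1722  0.024 ]
rest [266.5 165.7] 0.59 [ 0.5139 -0.2062  0.    ]
rest [291.9 166.1] 0.25 [ 0.5166 -0.2346  0.    ]
holster_mouth [444.9 210.3] 0.91 [ 0.4961 -0.391   0.05  ]
holster_mouth [ 5.8 60.9] 0.58 [0.5894 0.0334 0.05  ]
```

View pics/w1.png

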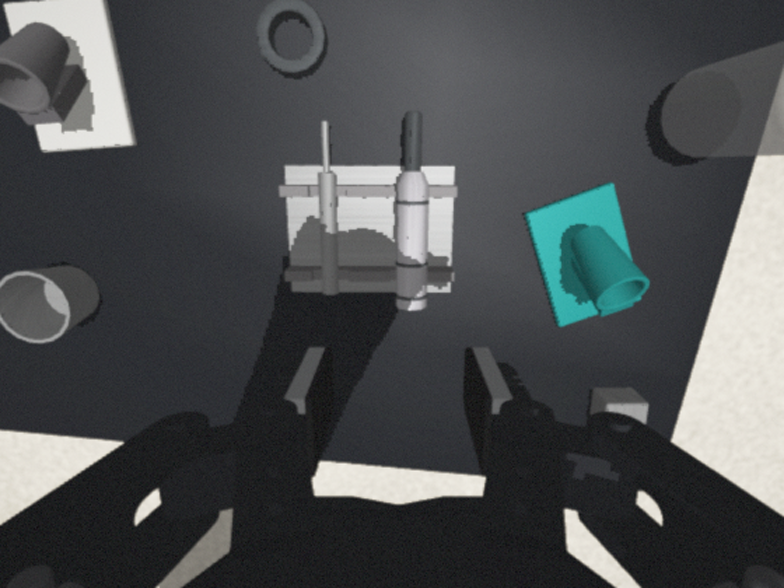

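Emit:
carry_out --series "0.3 1.2 4 0 0.5;0 0 5.5 0 0.5;0 0 4.5 0 0.5;0 0 0 0 0.5" --grip_force 30

```text
clock: 3.45
tcp_pos: [0.5044, -0.2368, 0.0964]
orientation: [-3.134, -0.169, 0.01]
contact_force: [-0.9, -0.2, 0.8]
grip_width: 0.0428
```

```bash
python3 look.py w2 handpiece=.029 nose=.029 tail=.029 plugger=.024 rest=0
```

```text
3.45 [ 0.5044 -0.2368  0.0964] 0.0428056490357878 [-0.8655 -0.1885  0.7884]
[ 0.9942  0.1076 -0.0064]
handpiece [280.  198.2] 0.69 [ 0.5209 -0.2339  0.029 ]
nose [283.8  51. ] 0.65 [ 0.6047 -0.2272  0.029 ]
tail [283.2 279.9] 0.93 [ 0.4653 -0.2418  0.029 ]
plugger [185.8 201. ] 0.93 [ 0.5113 -0.1743  0.024 ]
rest [240.4 191.3] 0.87 [ 0.5156 -0.2058  0.    ]
```

View pics/w2.png

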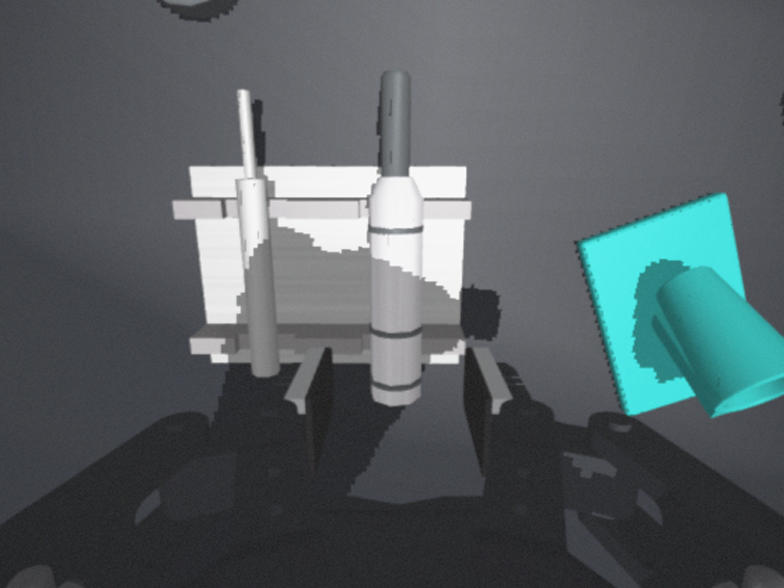

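Emit:
carry_out --series "0.4 0 3 0 0.5;0 0 3 0 0.5;0 0 1.9 0 0.5;0 0 0 0 0.5;0 0 0 0 0;0 0 0 0 0;0 0 0 0 0;0 0 0 0 0" --grip_force 30

```text
clock: 4.75
tcp_pos: [0.5118, -0.2365, 0.0215]
orientation: [-3.137, -0.17, -0.002]
contact_force: [-2.0, 3.9, 6.1]
grip_width: 0.0228
```

Emit:
carry_out --series "0 0 -2 0 0;0 0 -4 0 0;0 0 -5 0 0;0 0 -4 0 0;0 0 0 0 0"

```text
clock: 5.38
tcp_pos: [0.5132, -0.2385, 0.1743]
orientation: [3.133, 0.168, 0.011]
contact_force: [-0.2, -0.1, -1.5]
grip_width: 0.0226
```

```bash
python3 look.py w3 handpiece=.15 nose=.15 tail=.15 plugger=.024 rest=0
python3 - <<'E'
from h import *
p,C,o=grab("scene"); save(p,"s3",(140,100,340,280),4)
E
```

```text
5.375 [ 0.5132 -0.2385  0.1743] 0.02262842477528038 [-0.1704 -0.1288 -1.4882]
[0.9942 0.1069 0.007 ]
handpiece [280.6 261.8] 0.61 [ 0.5073 -0.239   0.15  ]
handpiece [176.2  24.7] 0.51 [ 0.6124 -0.1827  0.15  ]
nose [284.3  36.2] 0.74 [ 0.6129 -0.2295  0.15  ]
plugger [177.6  19. ] 0.63 [ 0.6434 -0.1446  0.024 ]
plugger [206.9 191.2] 0.62 [ 0.5107 -0.1734  0.024 ]
rest [244.7 183.6] 0.62 [ 0.5161 -0.2034  0.    ]
rest [527.4  86.6] 0.26 [ 0.6285 -0.4432  0.    ]
```

View pics/w3.png

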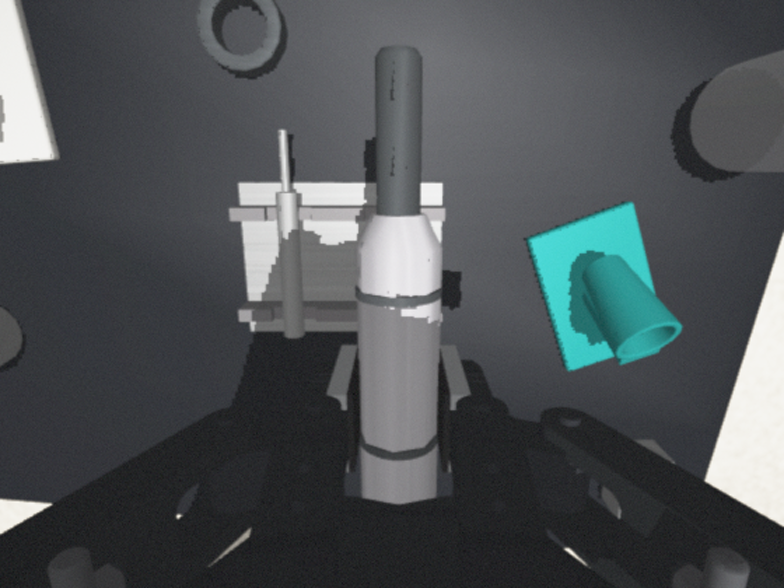

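View pics/s3.png

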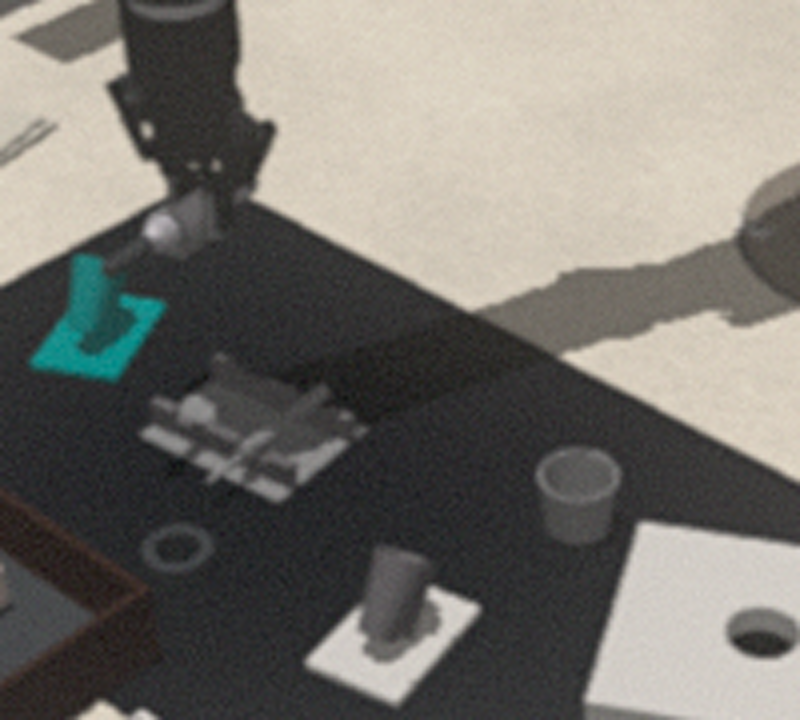

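Emit:
carry_out --series "1 -4.5 0 0 0;1 -4.7 0 0 0;1 -4.7 0 -0.056 0;1 -4.6 0 0 0;0 0 0 0 0;0 0 0 0 0"

```text
clock: 6.48
tcp_pos: [0.5279, -0.0491, 0.1697]
orientation: [3.131, 0.257, -0.002]
contact_force: [-0.2, -0.0, -1.9]
grip_width: 0.0227
```

```bash
python3 look.py w4 nose=.15 holster=0 holster_in=.02 holster_mouth=.058 
python3 - <<'E'
from h import *
p,C,o=grab("top"); save(p,"t4",(240,130,400,250),5)
C2=None
for q,z in dict(holster=0,holster_in=.02,holster_mouth=.058).items():
    for d in spotter.mark_of(p,q)[:3]: print(q,np.round(d["uv"],1),round(d["confidence"],2),onz(C,d["uv"],z))
E
```

```text
6.475 [ 0.5279 -0.0491  0.1697] 0.022741818083308645 [-0.2106 -0.0354 -1.9074]
[ 0.9866  0.1632 -0.0012]
nose [284.3  35.6] 0.91 [ 0.6258 -0.0345  0.15  ]
holster [212.2  94.4] 0.61 [0.6013 0.0243 0.    ]
holster_in [209.1  71.1] 0.59 [0.6178 0.0244 0.02  ]
holster_mouth [197.  108.5] 0.8 [0.5886 0.0217 0.058 ]
holster_mouth [418.9 235.4] 0.44 [ 0.5219 -0.1586  0.058 ]
holster [182.9 316.9] 0.97 [0.1764 0.3129 0.    ]
holster [281.5 177.9] 0.91 [0.599  0.0229 0.    ]
holster [407.5 208.9] 0.78 [ 0.5042 -0.3638  0.    ]
holster_in [413.8 199.3] 0.76 [ 0.5307 -0.3783  0.02  ]
holster_in [179.5 310.6] 0.71 [0.1964 0.319  0.02  ]
holster_in [279.2 170.3] 0.68 [0.6183 0.0298 0.02  ]
holster_mouth [418.7 210.2] 0.94 [ 0.4919 -0.3807  0.058 ]
holster_mouth [281.1 177.4] 0.75 [0.5879 0.0233 0.058 ]
holster_mouth [177.7 322.8] 0.57 [0.1654 0.3139 0.058 ]
```

View pics/w4.png

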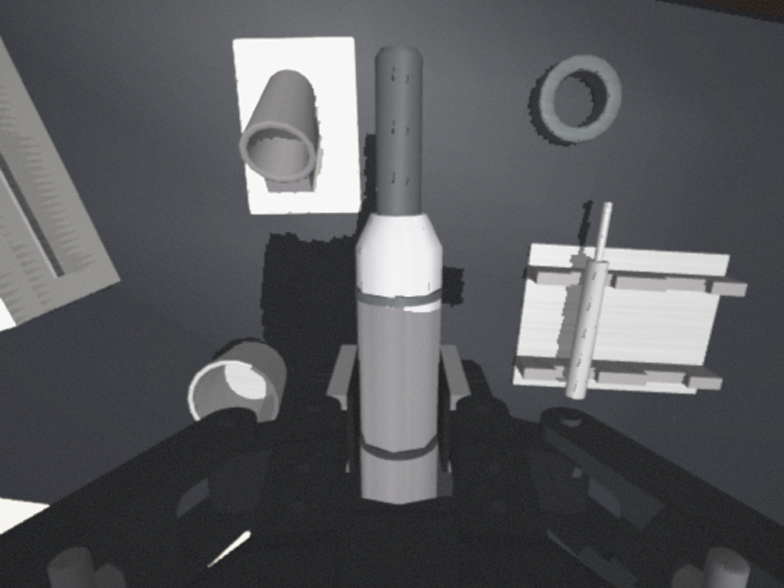

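```bash
python3 - <<'E'
from h import *
p,C,o=grab("wrist")
cs=[(233,38),(355,37),(361,213),(249,213)]
W=[onz(C,np.array(c)/1.4,.008) for c in cs]
for w in W: print(w)
print("centre",np.mean(W,0), [np.linalg.norm(W[i]-W[(i+1)%4]) for i in range(4)])
v=(W[0]+W[1]-W[2]-W[3]); print("yaw",np.arctan2(v[1],v[0])); v=(W[0]+W[3]-W[1]-W[2]);print("yaw y",np.arctan2(-v[0],v[1]))
m=np.array((280,151))/1.4
for z in(.05,.055,.06,.065,.07): print(z,onz(C,m,z), np.linalg.norm(onz(C,np.array((240,140))/1.4,z)-onz(C,np.array((318,150))/1.4,z)))
t,Ct,_=grab("top"); s,Cs,_=grab("scene")
save(t,"t5",(255,150,305,205),10); save(s,"s5",(205,210,285,290),8)
for d in spotter.mark_of(s,"holster_mouth"): print(d)
E
```

```text
[0.6468 0.0645 0.008 ]
[ 0.6586 -0.0045  0.008 ]
[ 0.5601 -0.0221  0.008 ]
[0.5487 0.0475 0.008 ]
centre [0.6036 0.0214 0.008 ] [np.float64(0.06997186484126916), np.float64(0.10009520629818117), np.float64(0.07045042915752434), np.float64(0.0995406780618274)]
yaw 0.17437299742980883
yaw y 0.1667559889304317
0.05 [0.5898 0.0218 0.05  ] 0.040575674939249746
0.055 [0.5899 0.0205 0.055 ] 0.03978125024250362
0.06 [0.59   0.0193 0.06  ] 0.03898682554575747
0.065 [0.59   0.0181 0.065 ] 0.038192400849011335
0.07 [0.5901 0.0169 0.07  ] 0.03739797615226519
{'uv': [422.2, 206.1], 'confidence': 0.66}
{'uv': [240.6, 239.2], 'confidence': 0.56}
```

View pics/s5.png

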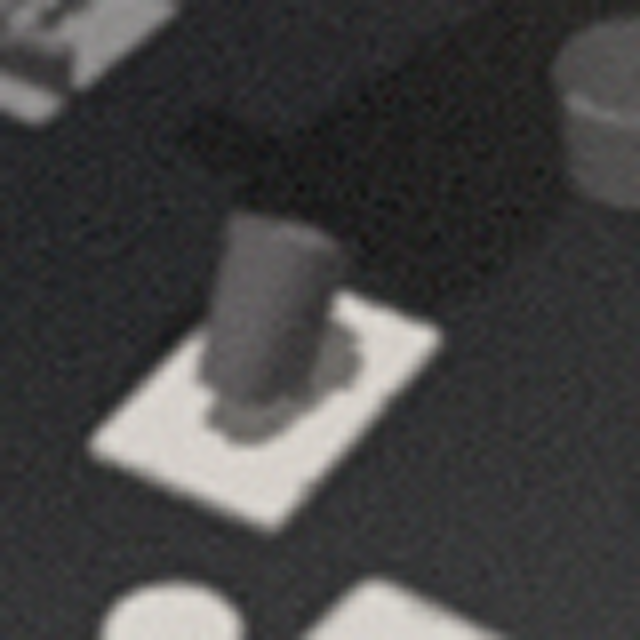

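```bash
python3 - <<'E'
from h import *
p,C,o=grab("top")
for d in spotter.mark_of(p,"steel_cup")[:2]: print(d,onz(C,d["uv"],0))
print(onz(C,(275.7,230),.045), proj(C,(.4676,-.002,.05)))
M=np.array([-.0138,.0607]);a=np.array([-.643,.766]);pp=np.array([.766,.643]);L=.093
for dl,d,ex in [(50,4,-2),(50,4,0),(45,6,1.5),(40,9,1.5),(35,12,1.5),(30,15,1.5),(25,20,1.5),(20,24,1.5),(15,30,1.5),(10,38,1.5),(6,45,1),(4,50,0)]:
    D=np.radians(dl);ph=np.radians(50-dl)
    e=(15-.12*d-6/np.cos(D)+ex)/1e3
    t=M-a*d/1e3+pp*e; G=t+L*np.array([-np.cos(ph),np.sin(ph)])
    print(dl,d,"tip",t*100,"TCP u,z cm",(G-[0,.0075])*100)
E
```

```text
{'uv': [256.5, 138.4], 'confidence': 0.39} [0.7247 0.102  0.    ]
[0.4327 0.0383 0.045 ] [289.4573 218.103 ]
50 4 tip [-0.8788  5.9684] TCP u,z cm [-10.1788   5.2184]
50 4 tip [-0.7256  6.097 ] TCP u,z cm [-10.0256   5.347 ]
45 6 tip [-0.4354  6.0795] TCP u,z cm [-9.7   6.14]
40 9 tip [-0.2201  5.8685] TCP u,z cm [-9.3788  6.7334]
35 12 tip [-0.0159  5.6482] TCP u,z cm [-8.999   7.3052]
30 15 tip [0.1798 5.4207] TCP u,z cm [-8.5593  7.8515]
25 20 tip [0.4789 5.0189] TCP u,z cm [-7.9497  8.1993]
20 24 tip [0.7174 4.6968] TCP u,z cm [-7.3366  8.5968]
15 30 tip [1.0613 4.2021] TCP u,z cm [-6.5568  8.7863]
10 38 tip [1.5113 3.5352] TCP u,z cm [-5.6129  8.7631]
6 45 tip [1.8633 2.9167] TCP u,z cm [-4.8265  8.627 ]
4 50 tip [2.0637 2.432 ] TCP u,z cm [-4.3966  8.3718]
```

Emit:
carry_out --series "-0.9 -2.8 0 -0.006 0;-0.9 -2.85 0 0 0;0 0 4 0 0;0 0 3 0 0;0 0 0 0 0;0 0 0 0 0" --grip_force 25

```text
clock: 7.98
tcp_pos: [0.502, 0.0042, 0.1013]
orientation: [-3.13, -0.266, -0.002]
contact_force: [-0.2, -0.9, -1.5]
grip_width: 0.0227
```

```bash
cat > uv.py <<'E'
from h import *
o=r.get_obs(); d=o["tcp_pos"]-np.array([.6036,.0214,0]); R=Ro.from_rotvec(o["orientation"]).as_matrix()
print(o["clock"],"u,v,z cm",100*(d[0]*.9856+d[1]*.1692),100*(-d[0]*.1692+d[1]*.9856),100*d[2],"yaw",np.arctan2(R[1,0],R[0,0]),"F",o["contact_force"],o["grip_width"])
E
python3 uv.py; python3 look.py w6 nose=.10 holster_mouth=.061; python3 - <<'E'
from h import *
p,C,o=grab("scene"); save(p,"s6",(180,160,320,280),5)
E
```

```text
7.975 u,v,z cm -10.307773841056312 0.024392813061963753 10.128336792394819 yaw 0.169725788731302 F [-0.1826 -0.9166 -1.5233] 0.02269940892141802
7.975 [0.502  0.0042 0.1013] 0.02269940892141802 [-0.1826 -0.9166 -1.5233]
[0.9856 0.1689 0.0014]
nose [284.5  33.9] 0.92 [0.5965 0.0187 0.1   ]
nose [536.8  28.4] 0.19 [ 0.6141 -0.0728  0.1   ]
```

View pics/w6.png

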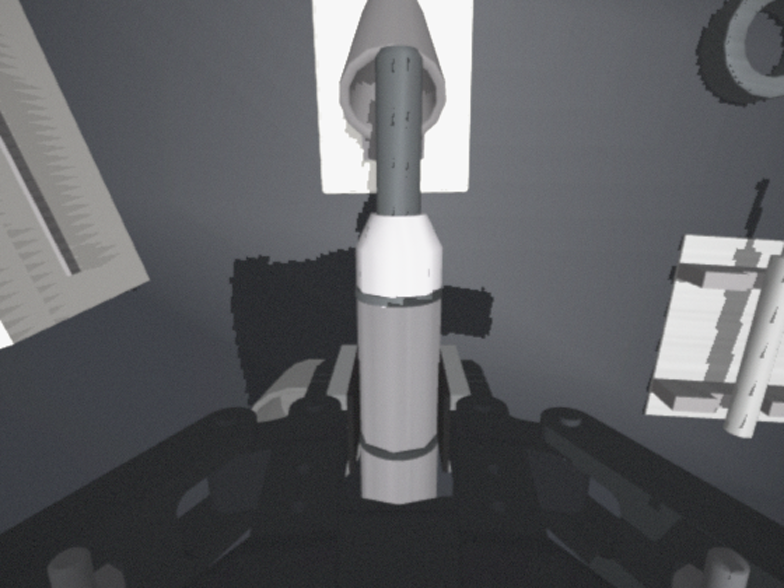

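View pics/s6.png

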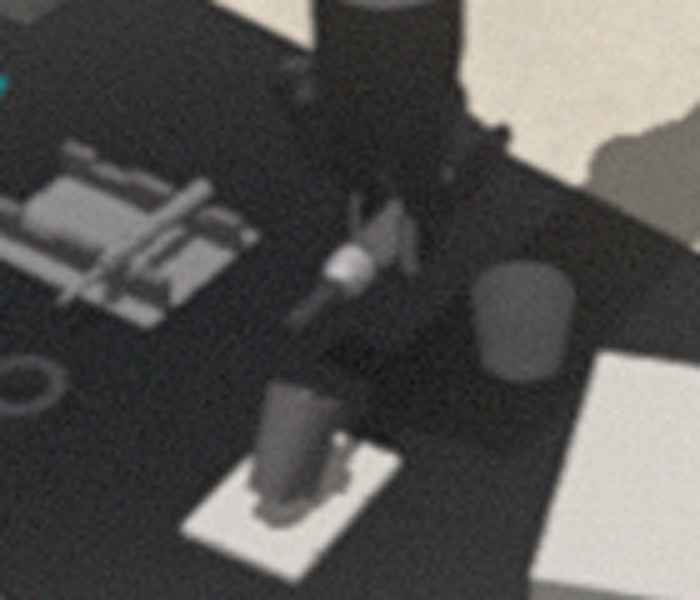

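Emit:
carry_out --series "0 -0.15 2.4 0 0;0 0 2.2 0 0;0 0 0 0 0;0 0 0 0 0"

```text
clock: 8.68
tcp_pos: [0.5015, 0.0056, 0.0552]
orientation: [3.13, 0.266, 0.002]
contact_force: [-0.2, 0.4, -1.3]
grip_width: 0.0231
```

```bash
python3 uv.py; python3 look.py w7 nose=.06; python3 - <<'E'
from h import *
p,C,o=grab("scene"); save(p,"s7",(180,160,320,280),5)
E
```

```text
8.675 u,v,z cm -10.330079846911293 0.17283323526706626 5.520807951638262 yaw 0.16973735393285722 F [-0.2441  0.4392 -1.3413] 0.023050603206454724
8.675 [0.5015 0.0056 0.0552] 0.023050603206454724 [-0.2441  0.4392 -1.3413]
[0.9856 0.1689 0.0012]
nose [283.8  35.6] 0.84 [0.5941 0.0201 0.06  ]
```

View pics/w7.png

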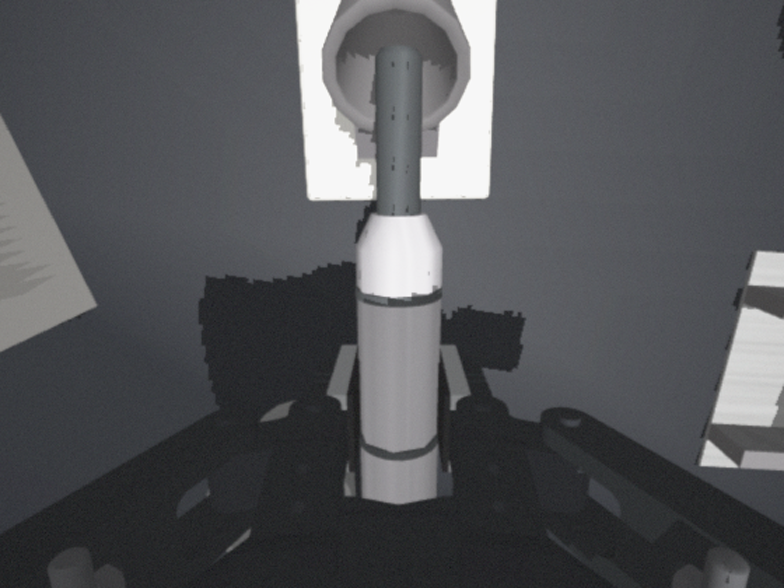

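View pics/s7.png

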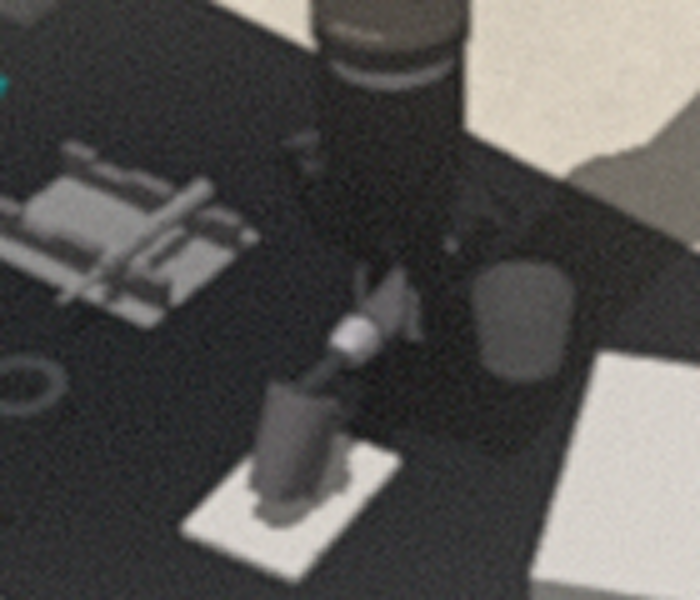

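Emit:
carry_out --series "0.33 0 0.07 0 0;0.15 0 -0.25 0 0;0.15 0 -0.4 0 0;0.3 0 -0.6 0 0;0.4 0 -0.6 0 0;0.4 0 -0.5 0 0;0 0 0 0 0;0 0 0 0 0"

```text
clock: 9.82
tcp_pos: [0.51, 0.0069, 0.0747]
orientation: [3.128, 0.266, -0.025]
contact_force: [-15.3, -2.5, -1.4]
grip_width: 0.0228
```

```bash
python3 uv.py; python3 look.py w8 nose=.06; python3 - <<'E'
from h import *
p,C,o=grab("scene"); save(p,"s8",(180,160,320,280),5)
E
```

```text
9.825 u,v,z cm -9.469299246360501 0.15494971894369475 7.473798059308552 yaw 0.16940038693156861 F [-15.3297  -2.478   -1.3811] 0.022830938639653603
9.825 [0.51   0.0069 0.0747] 0.022830938639653603 [-15.3297  -2.478   -1.3811]
[ 0.9856  0.1686 -0.0162]
```

View pics/w8.png

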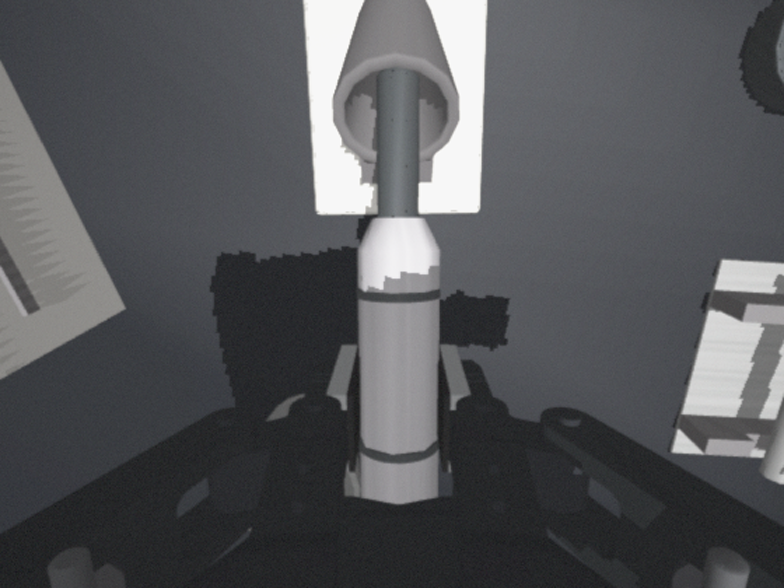

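View pics/s8.png

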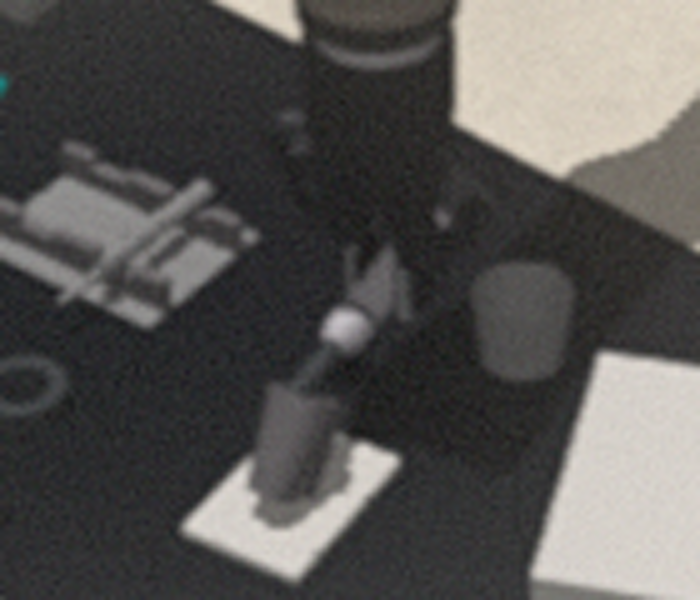

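Emit:
carry_out --series "0 0 -0.4 0 0;0 0 -0.4 0 0;0 0 -0.4 0 0;0.1 0 -0.3 0 0;0 0 0 0 0" --grip_force 20

```text
clock: 10.6
tcp_pos: [0.5149, 0.0079, 0.0911]
orientation: [3.129, 0.266, -0.013]
contact_force: [-8.7, -0.8, -1.9]
grip_width: 0.0228
```

```bash
python3 uv.py; python3 look.py w9 nose=.06; python3 - <<'E'
from h import *
p,C,o=grab("scene"); save(p,"s9",(180,160,320,280),5)
E
```

```text
10.6 u,v,z cm -8.973394732691418 0.16961552570031233 9.110925551005804 yaw 0.16961095112058827 F [-8.7278 -0.8431 -1.9482] 0.022813167453572276
10.6 [0.5149 0.0079 0.0911] 0.022813167453572276 [-8.7278 -0.8431 -1.9482]
[ 0.9856  0.1688 -0.0084]
nose [282.   75.8] 0.63 [0.5978 0.0215 0.06  ]
```

View pics/w9.png

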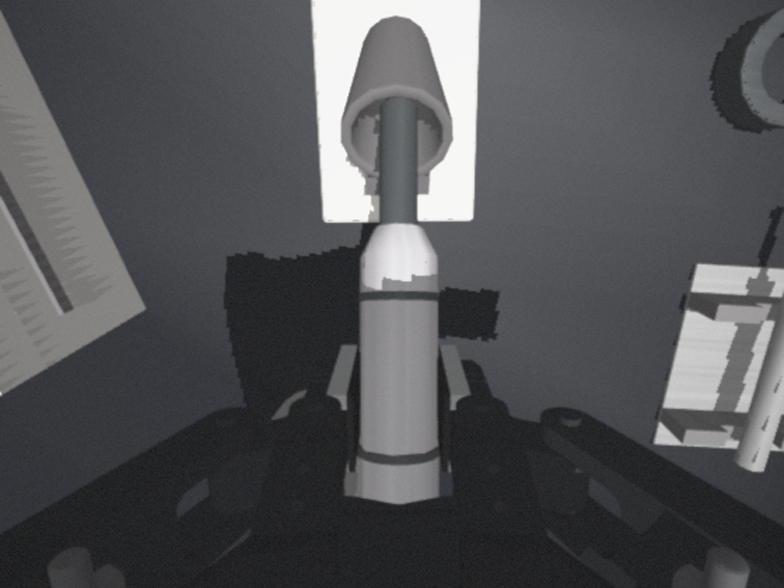

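View pics/s9.png

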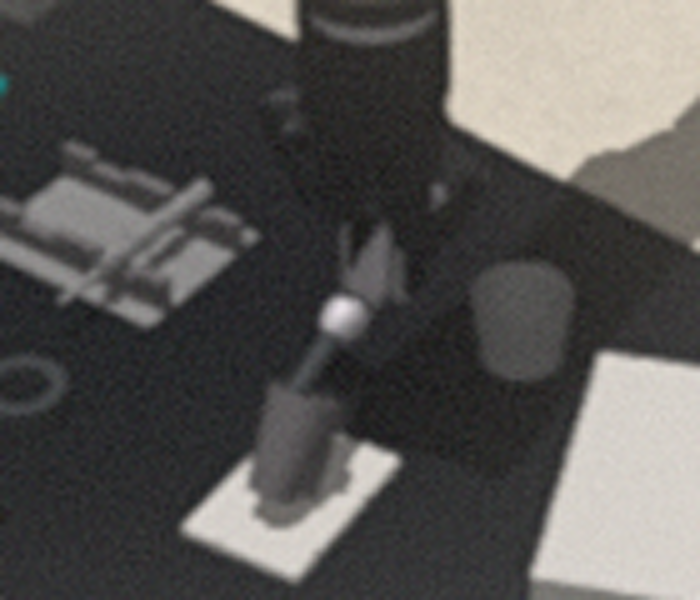

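Emit:
carry_out --series "0.2 0 -0.5 0 0;0.2 0 -0.5 0 0;0.25 0 -0.5 0 0;0.25 0 -0.4 0 0;0 0 0 0 0;0 0 0 0 0" --grip_force 20

```text
clock: 11.5
tcp_pos: [0.5251, 0.0096, 0.1105]
orientation: [3.13, 0.266, -0.009]
contact_force: [-5.3, 0.2, -0.2]
grip_width: 0.0226
```

```bash
python3 uv.py; python3 look.py w10 nose=.06; python3 - <<'E'
from h import *
p,C,o=grab("scene"); save(p,"s10",(180,160,320,280),5)
E
```

```text
11.5 u,v,z cm -7.936251785179395 0.1691376394667826 11.047643815860132 yaw 0.16963586957549123 F [-5.3295  0.1618 -0.1934] 0.022645798122664353
11.5 [0.5251 0.0096 0.1105] 0.022645798122664353 [-5.3295  0.1618 -0.1934]
[ 0.9856  0.1688 -0.0057]
nose [286.6 103.1] 0.94 [0.5972 0.019  0.06  ]
```

View pics/w10.png

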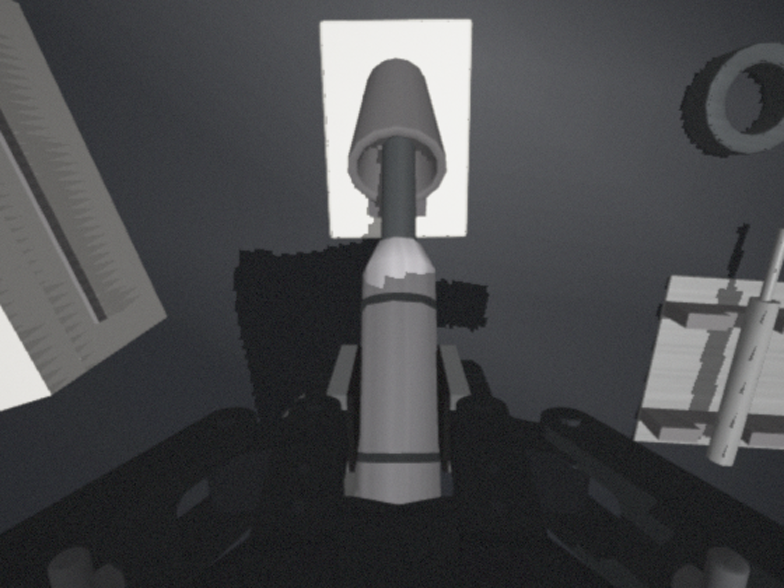

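View pics/s10.png

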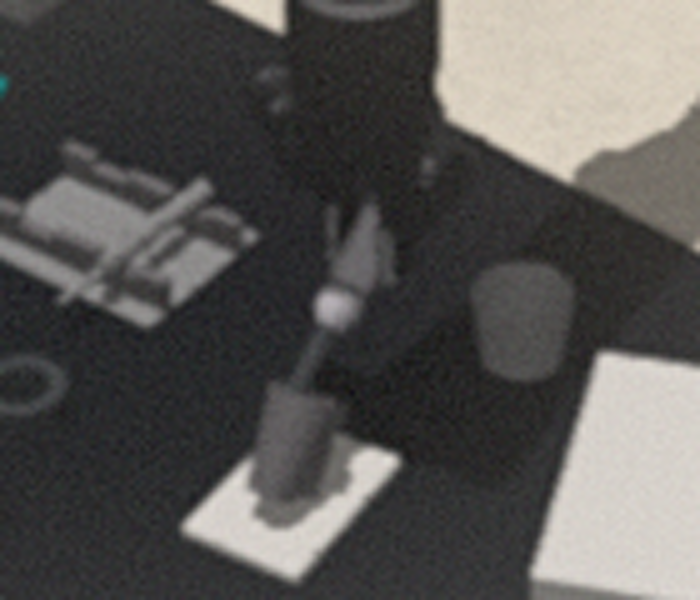

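Emit:
carry_out --series "0.3 0 -0.35 0 0;0.25 0 -0.3 0 0;0 0 0 0 0;0.2 0 0.4 0 0;0.3 0 0.4 0 0;0.3 0 0.4 0 0;0.3 0 0.4 0 0;0 0 0 0 0" --grip_force 20

```text
clock: 12.65
tcp_pos: [0.5419, 0.0124, 0.1007]
orientation: [3.13, 0.266, -0.008]
contact_force: [-4.4, -0.3, -2.7]
grip_width: 0.0231
```

```bash
python3 uv.py; python3 look.py w11 nose=.06; python3 - <<'E'
from h import *
p,C,o=grab("scene"); save(p,"s11",(180,160,320,280),5)
E
```

```text
12.65 u,v,z cm -6.229500237859345 0.1580542958990518 10.065344262135758 yaw 0.16951553164537927 F [-4.3523 -0.3378 -2.736 ] 0.023078131460134828
12.65 [0.5419 0.0124 0.1007] 0.023078131460134828 [-4.3523 -0.3378 -2.736 ]
[ 0.9857  0.1687 -0.0048]
nose [279.  122.3] 0.31 [0.6039 0.0241 0.06  ]
```

View pics/w11.png

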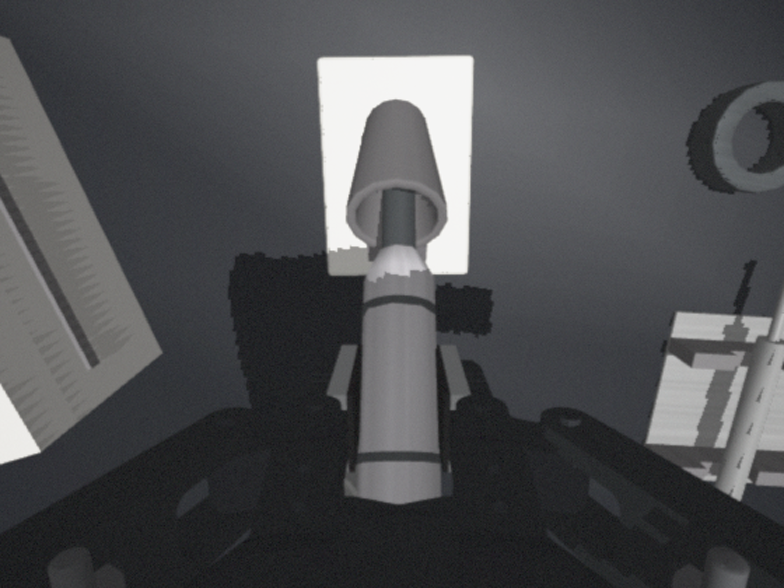

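View pics/s11.png

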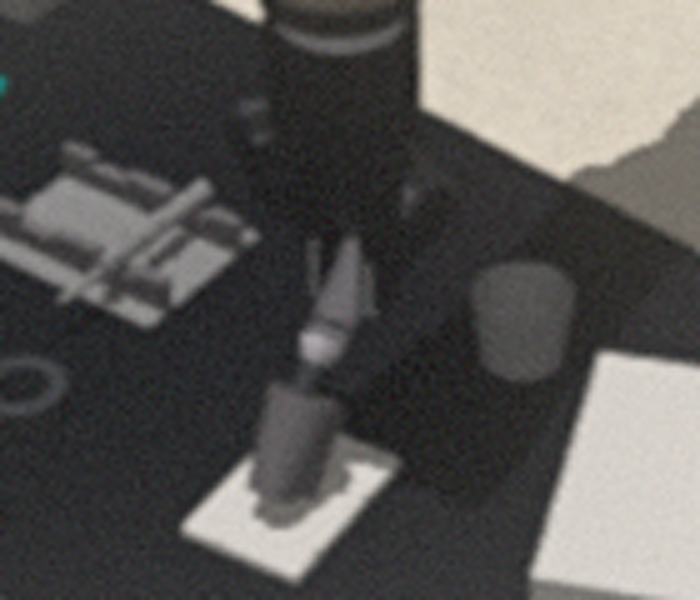

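Emit:
carry_out --series "0.3 0 0.4 0 0;0.3 0 0.4 0 0;0.3 0 0.4 0 0;0.3 0 0.4 0 0;0 0 0 0 0;0 0 0 0 0" --grip_force 20

```text
clock: 13.55
tcp_pos: [0.5557, 0.0149, 0.0857]
orientation: [3.13, 0.266, -0.001]
contact_force: [-3.3, -0.5, -3.4]
grip_width: 0.0226
```

```bash
python3 uv.py; python3 look.py w12 nose=.06; python3 - <<'E'
from h import *
p,C,o=grab("scene"); save(p,"s12",(180,160,320,280),5)
E
```

```text
13.55 u,v,z cm -4.833411797151077 0.17163748259207862 8.571489331910238 yaw 0.16973236562648605 F [-3.2732 -0.5158 -3.4038] 0.02263170389803437
13.55 [0.5557 0.0149 0.0857] 0.02263170389803437 [-3.2732 -0.5158 -3.4038]
[ 0.9856  0.1689 -0.0003]
```

View pics/w12.png

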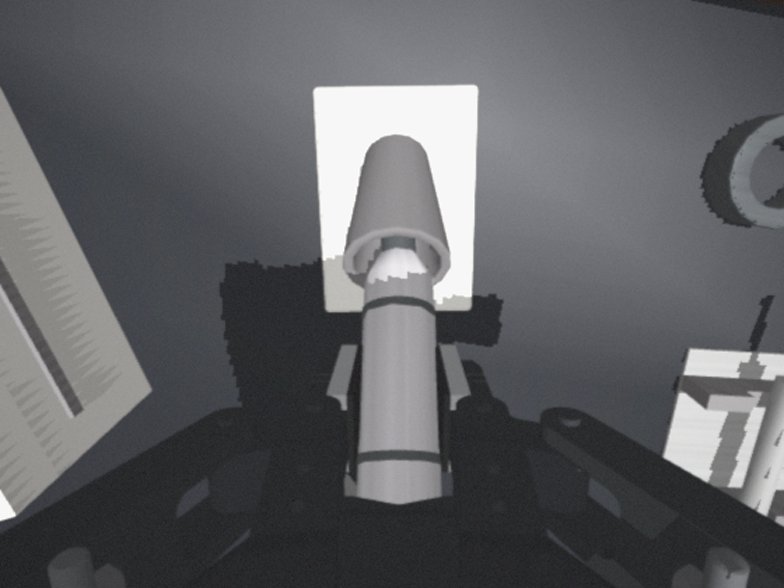

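View pics/s12.png

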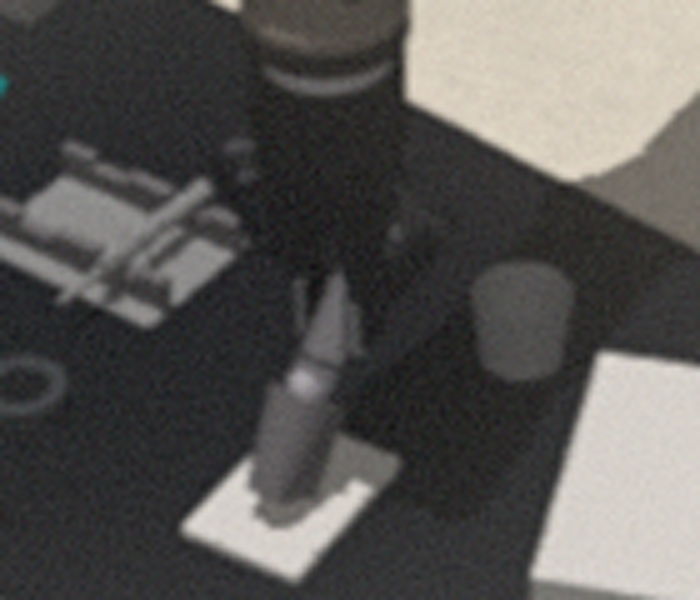

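Emit:
carry_out --series "0.2 0 0.3 0 0;0.15 0 0.3 0 0;0 0 0 0 0;0 0 0 0 0" --grip_force 20

```text
clock: 14.2
tcp_pos: [0.5595, 0.0156, 0.0814]
orientation: [3.13, 0.266, 0.001]
contact_force: [-9.6, -0.7, 13.4]
grip_width: 0.0225
```

```bash
python3 uv.py; python3 look.py w13 ; python3 - <<'E'
from h import *
p,C,o=grab("scene"); save(p,"s13",(180,160,320,280),5)
E
```

```text
14.2 u,v,z cm -4.439454845734671 0.17686771675752738 8.144421975651834 yaw 0.169746363218866 F [-9.6362 -0.7204 13.4406] 0.022504487602768877
14.2 [0.5595 0.0156 0.0814] 0.022504487602768877 [-9.6362 -0.7204 13.4406]
[0.9856 0.1689 0.0006]
```

View pics/w13.png

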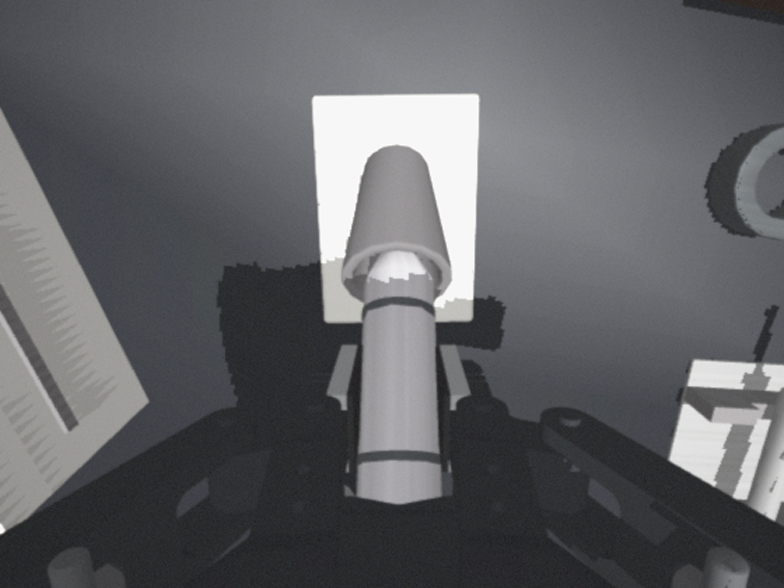

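Emit:
carry_out --series "-0.05 0 -0.1 0 0;0 0 0 0 0.5;0 0 0 0 0.5;0 0 0 0 0.5;0 0 0 0 0.5"

```text
clock: 14.92
tcp_pos: [0.5592, 0.0156, 0.0807]
orientation: [-3.13, -0.266, -0.001]
contact_force: [-0.7, 0.1, -0.4]
grip_width: 0.0429
```

```bash
python3 uv.py; python3 look.py w14 tail=.11 
```

```text
14.925 u,v,z cm -4.47384014033071 0.17946763738234559 8.06591733256561 yaw 0.16983194831033788 F [-0.6995  0.1112 -0.3908] 0.04294441567551814
14.925 [0.5592 0.0156 0.0807] 0.04294441567551814 [-0.6995  0.1112 -0.3908]
[0.9856 0.169  0.0007]
```

View pics/w14.png

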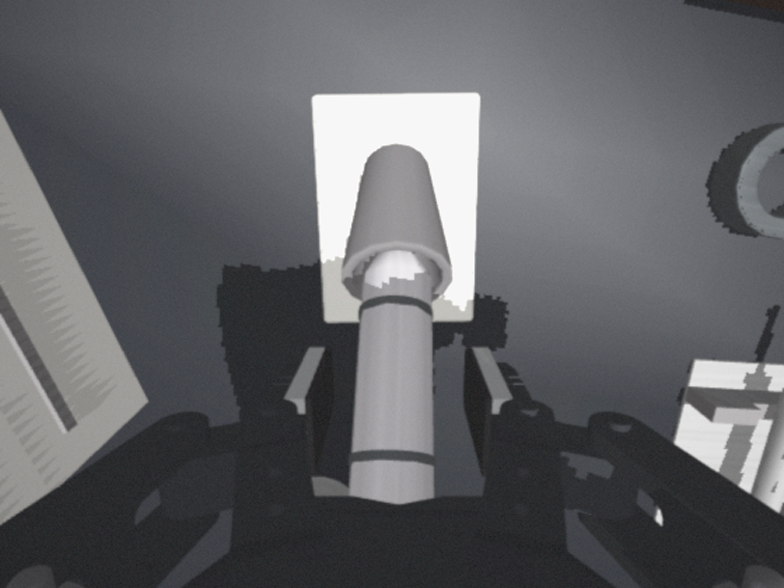

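Emit:
carry_out --series "0 0 -4 0 0.5;-1 0 -5 0 0.5;-2 0 -3 0 0.5;-2 0 0 0 0.5;0 0 0 0 0.5"

```text
clock: 15.65
tcp_pos: [0.5086, 0.0066, 0.201]
orientation: [3.13, 0.266, 0.0]
contact_force: [-0.3, -0.0, 0.0]
grip_width: 0.0424
```

```bash
python3 uv.py; python3 look.py w15 tail=.12; python3 - <<'E'
from h import *
W,Cw,_=grab("wrist"); T,Ct,_=grab("top"); S,Cs,_=grab("scene")
save(S,"s15",(180,160,320,280),5); save(T,"t15",(240,150,320,210),9)
ob=[]
for n,p,C in(("w",W,Cw),("t",T,Ct),("s",S,Cs)):
    l=spotter.mark_of(p,"tail"); 
    for d in l[:3]: print(n,d,onz(C,d["uv"],.12))
    if l: ob.append((C,l[0]["uv"]))
if len(ob)>1: print(tri(ob))
E
```

```text
15.65 u,v,z cm -9.611206709934597 0.15217870554461288 20.095090554612412 yaw 0.1693767329512912 F [-0.3279 -0.0082  0.001 ] 0.042437212571407694
15.65 [0.5086 0.0066 0.201 ] 0.042437212571407694 [-0.3279 -0.0082  0.001 ]
[0.9857 0.1686 0.0001]
tail [277.6 203.1] 0.94 [0.5184 0.0111 0.12  ]
w {'uv': [281.2, 204.1], 'confidence': 0.86} [0.5195 0.0091 0.12  ]
t {'uv': [349.7, 208.5], 'confidence': 0.69} [ 0.4868 -0.1697  0.12  ]
s {'uv': [254.9, 207.2], 'confidence': 0.58} [0.5211 0.0126 0.12  ]
s {'uv': [239.9, 240.7], 'confidence': 0.55} [0.6376 0.0714 0.12  ]
s {'uv': [184.1, 236.2], 'confidence': 0.49} [ 0.7129 -0.0399  0.12  ]
[ 0.4884 -0.0683  0.0706]
```

View pics/w15.png

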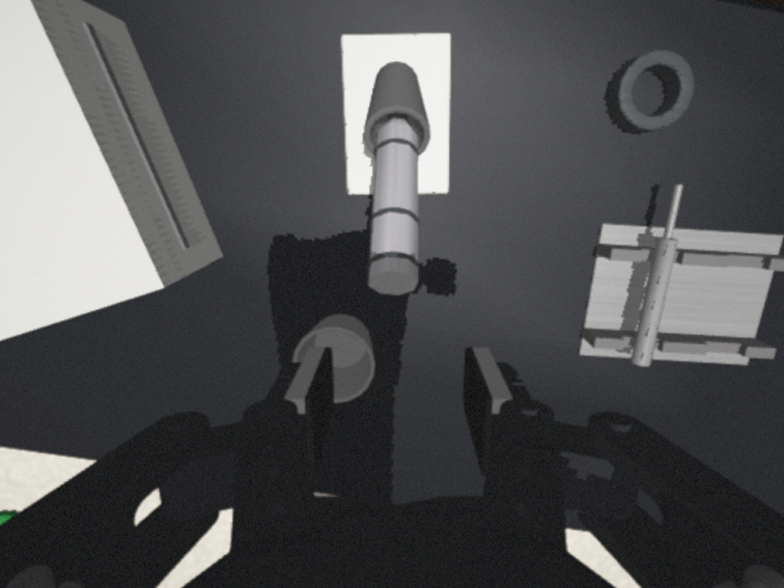

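View pics/s15.png

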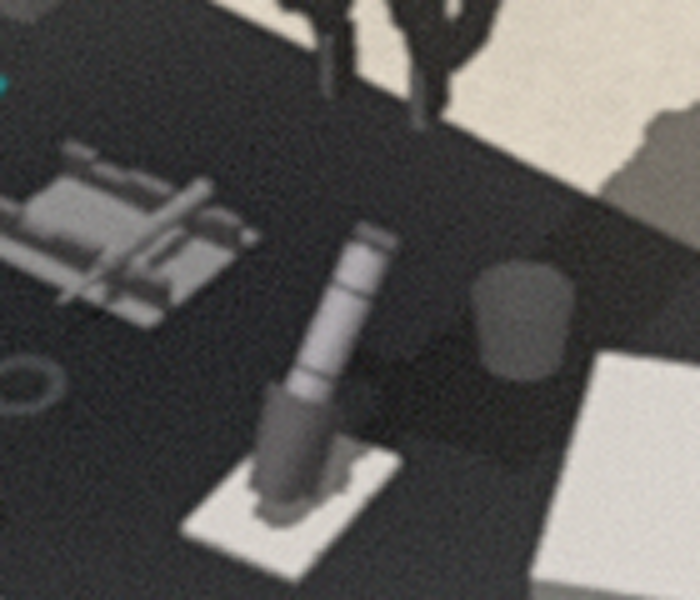

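```bash
python3 - <<'E'
from h import *
W,Cw,_=grab("wrist"); S,Cs,_=grab("scene")
X=tri([(Cw,np.array((393,277))/1.4),(Cs,(255.6,206.6))]); print(X, proj(Cw,X)*1.4,proj(Cs,X))
def U(X): d=X-np.array([.6036,.0214,0]); return d[0]*.9856+d[1]*.1692, -d[0]*.1692+d[1]*.9856,X[2]
print(U(X))
F=np.array([.0183,.0,.0224])
for z in(.11,.12,.13):
  X=onz(Cw,np.array((393,277))/1.4,z); u=np.array(U(X)); print(u,np.linalg.norm(u-F),np.degrees(np.arctan2(u[2]-F[2],F[0]-u[0])))
# bands: near rings in wrist
for c in((393,257),(395,210),(397,143)):
  print(c,[np.round(U(onz(Cw,np.array(c)/1.4,z)),4) for z in(.06,.09,.12)])
E
```

```text
[0.5216 0.012  0.1211] [388.6504 280.9484] [254.5425 206.8571]
(np.float64(-0.08237262920066041), np.float64(0.004562748289667715), np.float64(0.12112253969457663))
[-0.0831  0.0026  0.11  ] 0.13406210899195542 40.81001904863153
[-0.0807  0.0025  0.12  ] 0.1390665813160903 44.58264061199902
[-0.0783  0.0024  0.13  ] 0.1446308580169418 48.07904957628338
(393, 257) [array([-0.083 ,  0.0031,  0.06  ]), array([-0.077 ,  0.0028,  0.09  ]), array([-0.0711,  0.0025,  0.12  ])]
(395, 210) [array([-0.0552,  0.0018,  0.06  ]), array([-0.0523,  0.0017,  0.09  ]), array([-0.0494,  0.0015,  0.12  ])]
(397, 143) [array([-0.018 ,  0.0006,  0.06  ]), array([-0.0191,  0.0006,  0.09  ]), array([-0.0203,  0.0006,  0.12  ])]
```

Emit:
carry_out --series "2.6 -0.15 2 0 0.5;0 0 4 0 0.5;0 0 3.85 0 0.5;0 0 0 0 0.5;0 0 0 0 0;0 0 0 0 0;0 0 0 0 0;0 0 0 0 0" --grip_force 20

```text
clock: 17.15
tcp_pos: [0.5357, 0.013, 0.1031]
orientation: [3.13, 0.266, 0.003]
contact_force: [-0.6, -0.6, 3.3]
grip_width: 0.0228
```

```bash
python3 uv.py; python3 look.py w16 tail=.12; python3 - <<'E'
from h import *
S,Cs,_=grab("scene")
save(S,"s16",(180,160,320,280),5)
E
```

```text
17.15 u,v,z cm -6.838347042913571 0.3244159650036211 10.312594463173738 yaw 0.16972853759625986 F [-0.6123 -0.6481  3.348 ] 0.022803547459870753
17.15 [0.5357 0.013  0.1031] 0.022803547459870753 [-0.6123 -0.6481  3.348 ]
[0.9856 0.1689 0.0019]
tail [282.6 330.4] 0.58 [0.5182 0.0091 0.12  ]
```

View pics/w16.png

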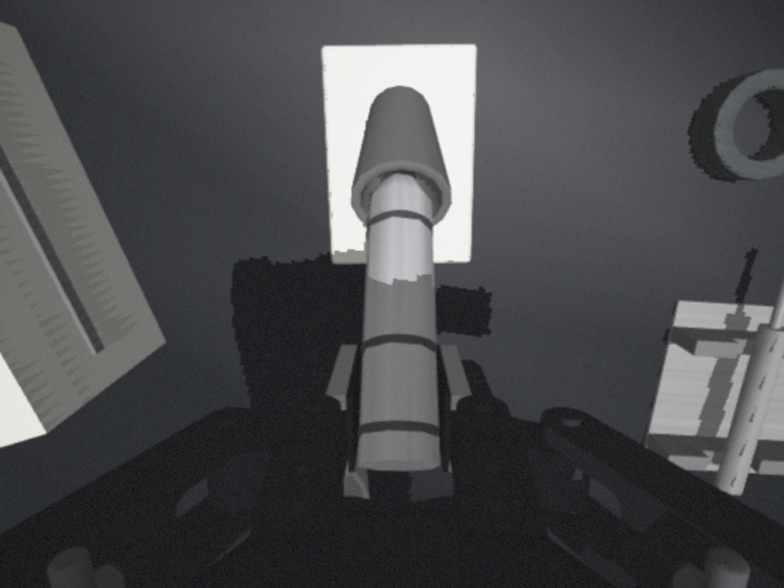

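View pics/s16.png

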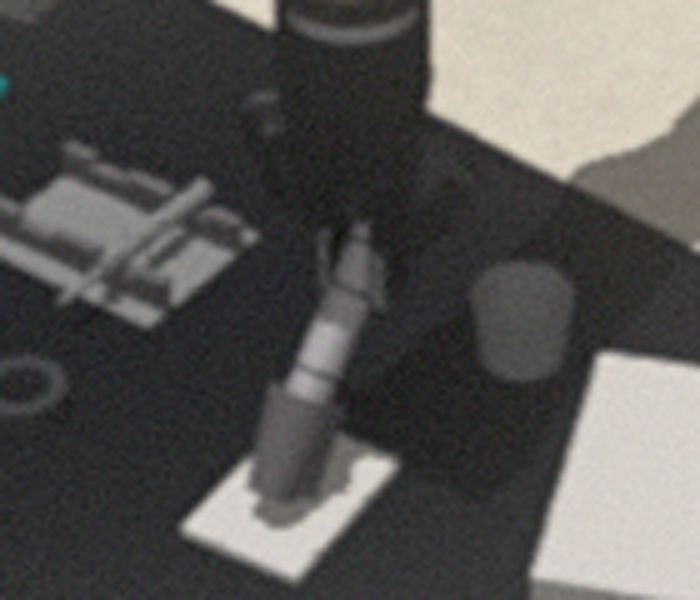

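Emit:
carry_out --series "-0.45 0 -0.54 0 0;-0.45 0 -0.54 0 0;-0.45 0 -0.54 0 0;-0.45 0 -0.54 0 0;-0.45 0 -0.54 0 0;0 0 0 0 0" --grip_force 20

```text
clock: 18.05
tcp_pos: [0.5127, 0.009, 0.1296]
orientation: [3.13, 0.266, 0.001]
contact_force: [0.3, -0.5, -2.2]
grip_width: 0.0231
```

```bash
python3 uv.py; python3 look.py w17; python3 - <<'E'
from h import *
S,Cs,_=grab("scene")
save(S,"s17",(180,160,320,280),5)
E
```

```text
18.05 u,v,z cm -9.168217955317761 0.31623151356524326 12.961913692018499 yaw 0.16960459691827515 F [ 0.2868 -0.4692 -2.2452] 0.023062301959255314
18.05 [0.5127 0.009  0.1296] 0.023062301959255314 [ 0.2868 -0.4692 -2.2452]
[0.9857 0.1688 0.0007]
```

View pics/w17.png

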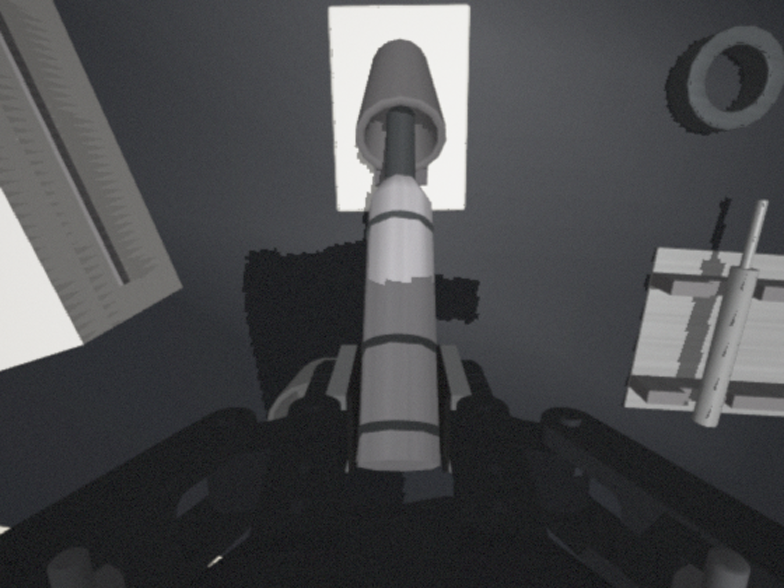

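View pics/s17.png

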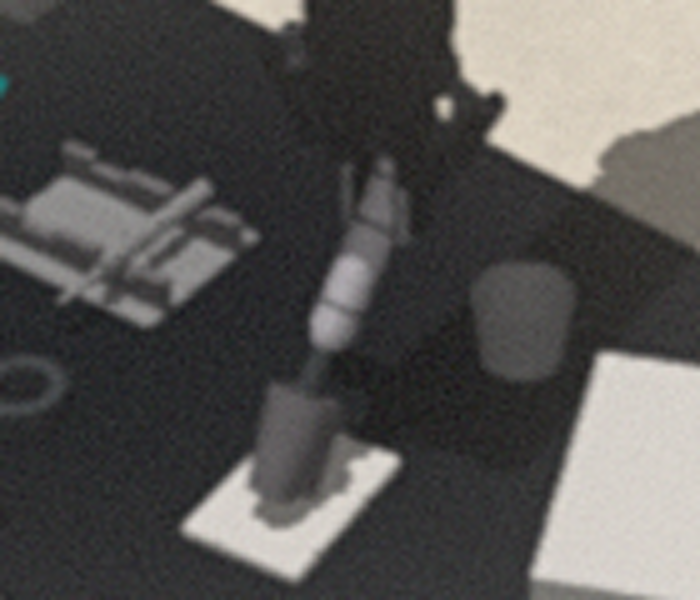

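Emit:
carry_out --series "0.6 0 -0.55 0 0;0.6 0 -0.52 0 0;0.68 0 -0.45 0 0;0.68 0 -0.45 0 0;0.72 0 -0.36 0 0;0.72 0 -0.36 0 0;0 0 0 0 0;0 0 0 0 0" --grip_force 20

```text
clock: 19.15
tcp_pos: [0.553, 0.0161, 0.1562]
orientation: [-3.13, -0.267, -0.003]
contact_force: [-0.7, -0.3, -1.6]
grip_width: 0.0232
```

```bash
python3 uv.py; python3 look.py w18; python3 - <<'E'
from h import *
S,Cs,_=grab("scene")
save(S,"s18",(180,160,320,280),5)
E
```

```text
19.15 u,v,z cm -5.080786338324775 0.3371163877181161 15.623914203218444 yaw 0.16988723777755418 F [-0.6923 -0.2809 -1.5777] 0.023239810326172304
19.15 [0.553  0.0161 0.1562] 0.023239810326172304 [-0.6923 -0.2809 -1.5777]
[0.9856 0.1691 0.0019]
```

View pics/w18.png

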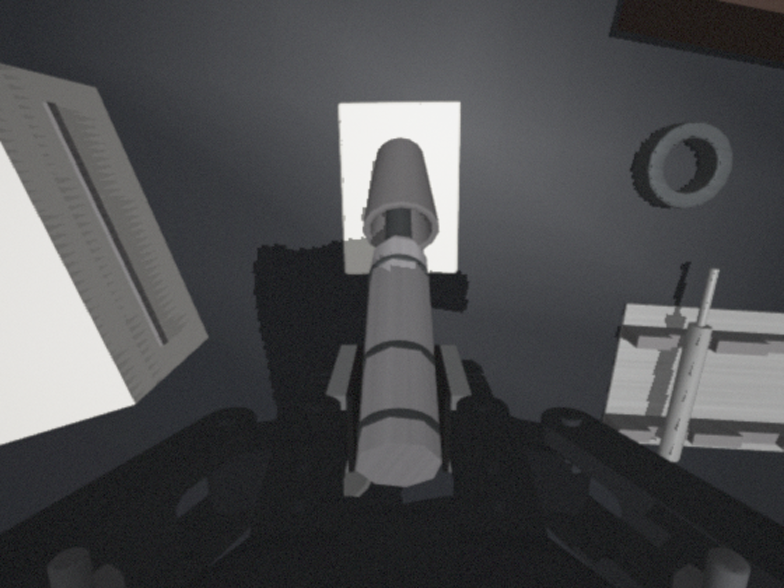

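View pics/s18.png

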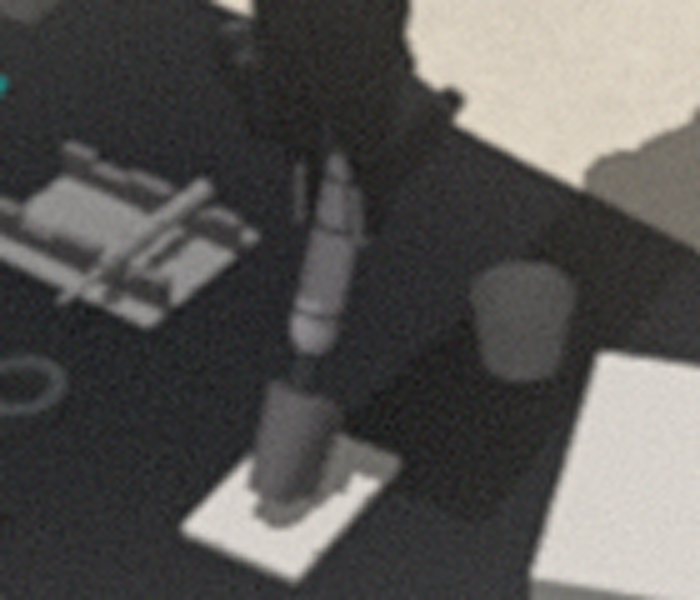

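Emit:
carry_out --series "0.8 0 -0.35 0 0;0.8 0 -0.3 0 0;0.8 0 -0.25 0 0;0.8 0 -0.15 0 0;0.7 0 -0.1 0 0;0.3 0 0 0 0;0 0 0 0 0;0 0 0 0 0" --grip_force 20

```text
clock: 20.25
tcp_pos: [0.5938, 0.023, 0.1676]
orientation: [-3.13, -0.266, -0.001]
contact_force: [-2.8, 0.4, -0.8]
grip_width: 0.0228
```

```bash
python3 uv.py; python3 look.py w19; python3 - <<'E'
from h import *
S,Cs,_=grab("scene")
save(S,"s19",(180,140,320,260),5)
S,Cs,_=grab("top")
save(S,"t19",(220,140,320,220),8)
E
```

```text
20.25 u,v,z cm -0.9373576384571727 0.3243212591276417 16.764379864534583 yaw 0.16976258107945286 F [-2.7845  0.4157 -0.847 ] 0.022826320594292526
20.25 [0.5938 0.023  0.1676] 0.022826320594292526 [-2.7845  0.4157 -0.847 ]
[0.9856 0.1689 0.0008]
```

View pics/w19.png

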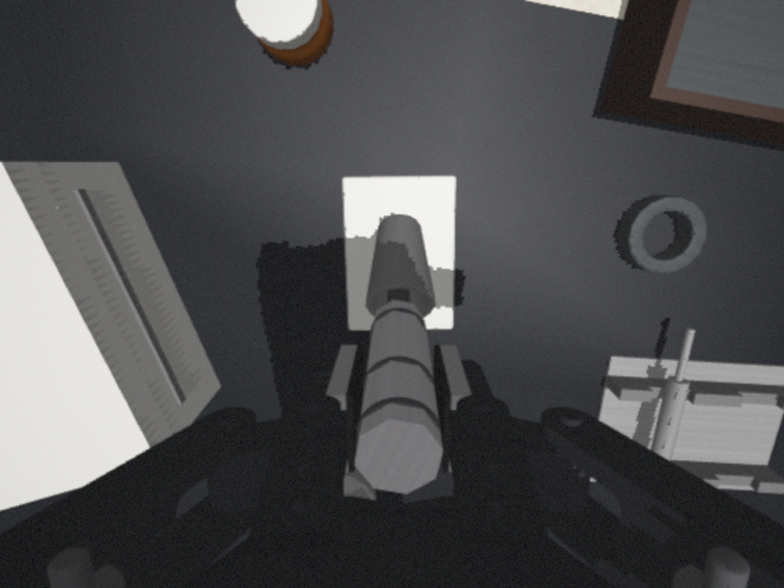

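View pics/s19.png

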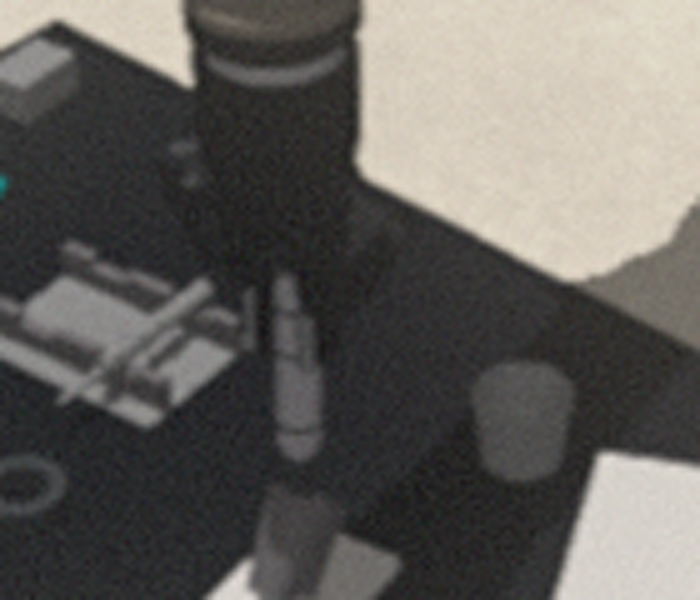

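```bash
cat > tilt.py <<'E'
from h import *
import sys
p,C,o=grab("wrist")
T=np.array(p["T_tool_cam"]);K=p["intrinsics"];Ti=np.linalg.inv(T)
def pr(X):
    x=K@(Ti[:3,:3]@X+Ti[:3,3]);return np.round(1.4*x[:2]/x[2],0)
for th in(-3,0,3,6,9,12):
    t=np.radians(th); dn=np.array([np.sin(t),0,np.cos(t)]); pf=np.array([np.cos(t),0,-np.sin(t)])
    G=np.array([0,.0015,-.008]); tail=G-dn*.016
    print(th,"tail",pr(tail),"tail far edge",pr(tail+.011*pf),"near",pr(tail-.011*pf),"barrel end far",pr(tail+.091*dn+.011*pf),"taper far",pr(tail+.1*dn+.006*pf),"nose far",pr(tail+.12*dn+.006*pf),"tip far",pr(tail+.139*dn+.006*pf))
E
python3 tilt.py
```

```text
-3 tail [398. 418.] tail far edge [398. 379.] near [398. 455.] barrel end far [398. 299.] taper far [398. 305.] nose far [398. 295.] tip far [398. 288.]
0 tail [398. 421.] tail far edge [398. 383.] near [398. 457.] barrel end far [398. 291.] taper far [398. 296.] nose far [398. 285.] tip far [398. 277.]
3 tail [398. 424.] tail far edge [398. 387.] near [398. 458.] barrel end far [398. 283.] taper far [398. 287.] nose far [398. 275.] tip far [398. 265.]
6 tail [398. 426.] tail far edge [398. 391.] near [398. 459.] barrel end far [398. 275.] taper far [398. 278.] nose far [398. 265.] tip far [398. 254.]
9 tail [398. 429.] tail far edge [398. 395.] near [398. 460.] barrel end far [398. 267.] taper far [398. 270.] nose far [398. 255.] tip far [398. 243.]
12 tail [398. 431.] tail far edge [398. 399.] near [398. 461.] barrel end far [398. 259.] taper far [398. 261.] nose far [398. 245.] tip far [398. 231.]
```

```bash
python3 - <<'E'
import cv2
im=cv2.imread("pics/w19.png")[260:510,320:480]
im=cv2.convertScaleAbs(im,alpha=1.8,beta=20)
cv2.imwrite("pics/w19z.png",cv2.resize(im,None,fx=2.4,fy=2.4,interpolation=cv2.INTER_CUBIC))
E
```

```text
(no output)
```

View pics/w19z.png

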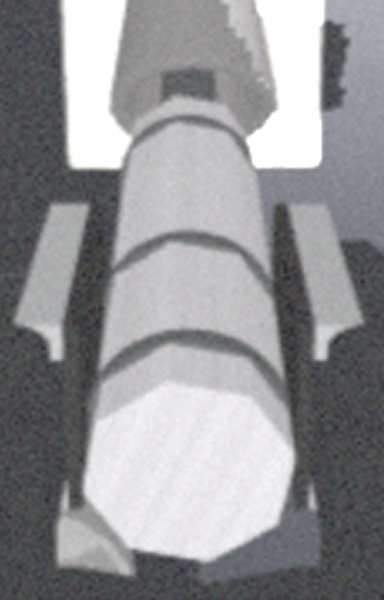

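```bash
cat > fit.py <<'E'
from h import *
import json
T=np.array([[-1.03391962e-04,-9.65024755e-01,-2.62158752e-01,6.57800647e-02],[9.99998991e-01,-4.71149066e-04,1.33994632e-03,1.28610246e-03],[-1.41659722e-03,-2.62158349e-01,9.65023831e-01,-1.35059502e-01],[0,0,0,1]])
K=np.array([[334.747,0,284.208],[0,334.747,207.308],[0,0,1]]);Ti=np.linalg.inv(T)
def pr(X):
    x=K@(Ti[:3,:3]@X+Ti[:3,3]);return 1.4*x[:2]/x[2]
def fit(far,near,width,taper):
    def f(v):
        xt,zt,t=v; dn=np.array([np.sin(t),0,np.cos(t)]); pf=np.array([np.cos(t),0,-np.sin(t)]); ta=np.array([xt,.0015,zt]); y=np.array([0,1,0])
        return [pr(ta+.0112*pf)[1]-far,pr(ta-.0112*pf)[1]-near,abs(pr(ta+.0114*y)[0]-pr(ta-.0114*y)[0])-width,pr(ta+.1*dn+.006*pf)[1]-taper]
    s=least_squares(f,[-.005,-.03,0.1],x_scale=[.01,.01,.1]); print("xt,zt mm",s.x[:2]*1e3,"tilt deg",np.degrees(s.x[2]),"res",s.fun); return s.x
if __name__=="__main__":
    import sys; fit(*map(float,sys.argv[1:5]))
E
python3 fit.py 419.6 492.5 87 300
```

```text
xt,zt mm [ -7.8879 -29.0332] tilt deg 4.113512732020305 res [ 0.6847 -0.8578  0.8486  0.222 ]
```

Emit:
carry_out --series "0.3 0 0 0 0;0.3 0 0 0 0;0.3 0 0 0 0;0 0 0 0 0;0 0 0 0 0"

```text
clock: 21.08
tcp_pos: [0.6026, 0.0245, 0.1676]
orientation: [-3.13, -0.266, -0.001]
contact_force: [-3.0, 0.0, 0.8]
grip_width: 0.0228
```

```bash
python3 uv.py; cat > zoom.py <<'E'
from h import *
import sys
p,C,o=grab("wrist"); im=cv2.resize(p["color"],None,fx=1.4,fy=1.4,interpolation=cv2.INTER_CUBIC)[260:510,320:480]
cv2.imwrite(f"pics/{sys.argv[1]}.png",cv2.resize(cv2.convertScaleAbs(im,alpha=1.8,beta=20),None,fx=2.4,fy=2.4,interpolation=cv2.INTER_CUBIC))
E
python3 zoom.py w20z
```

```text
21.075 u,v,z cm -0.04078319149060011 0.3243330925125275 16.75554507708413 yaw 0.16976014172846063 F [-3.0076  0.0146  0.7623] 0.02279912078115325
```

View pics/w20z.png

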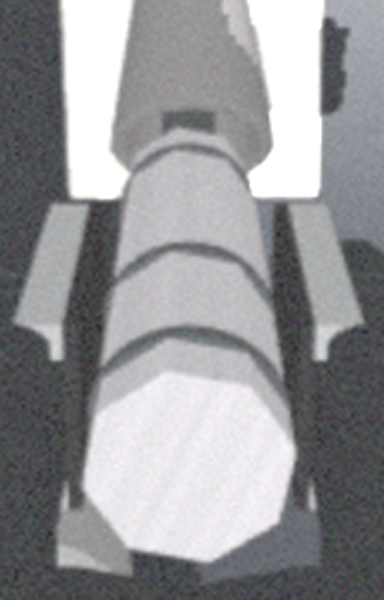

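```bash
python3 fit.py 415.4 492.5 88 313; python3 look.py w20 unit=0 cup_rim=.09 cup_floor=.07; python3 - <<'E'
from h import *
S,Cs,_=grab("scene")
save(S,"s20",(180,140,320,260),5)
E
```

```text
xt,zt mm [ -6.748  -29.7262] tilt deg -0.10032799594820518 res [ 0.4597 -0.5577  0.5531  0.1313]
21.125 [0.6026 0.0245 0.1676] 0.02310603159645089 [-1.8567 -0.3175  0.8386]
[0.9856 0.169  0.0004]
unit [ 42.  234.7] 0.59 [0.5214 0.244  0.    ]
cup_rim [287.3 176.9] 0.35 [0.6315 0.0258 0.09  ]
cup_rim [242.4 343. ] 0.25 [0.5036 0.0372 0.09  ]
```

View pics/s20.png

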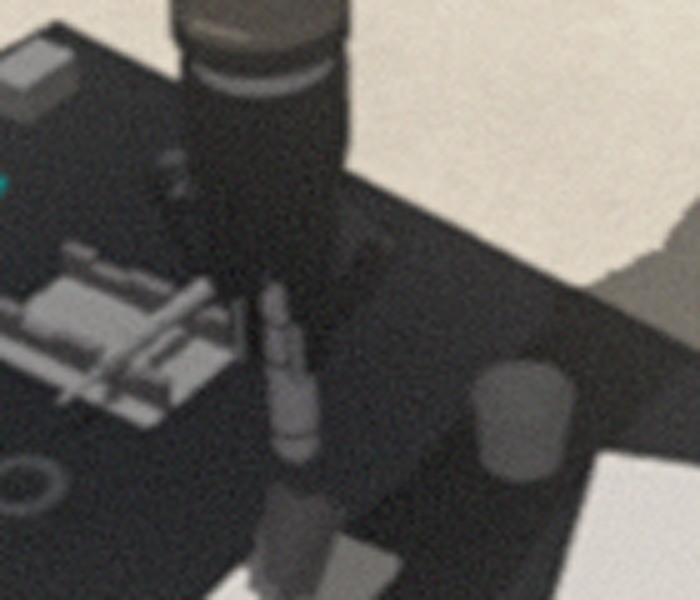

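```bash
python3 - <<'E'
from h import *
S,Cs,o=grab("scene"); R=Ro.from_rotvec(o["orientation"]).as_matrix()
t=o["tcp_pos"]+R@np.array([-.0067,.0015,-.0297])
print(t)
for s in(0,.05,.091,.1): print((proj(Cs,t-[0,0,s])-[180,140])*5)
E
```

```text
[0.5962 0.0219 0.1973]
[277.859  291.4891]
[282.4772 373.168 ]
[286.0989 437.2237]
[286.875  450.9493]
```

Emit:
carry_out --series "0 0 -1 0 0;0 0 -3 0 0;0 0 -4 0 0;-2.7 -4.9 0 0 0;-2.7 -4.9 0 0 0;-2.7 -4.9 0 0 0;-2.7 -4.9 0 0 0;0 0 0 0 0" --grip_force 50

```text
clock: 22.42
tcp_pos: [0.4608, 0.2043, 0.249]
orientation: [-3.126, -0.279, -0.004]
contact_force: [0.7, -0.8, -1.7]
grip_width: 0.0226
```

```bash
python3 look.py w21 cup_rim=.09 cup_floor=.07 unit=0; python3 zoom.py w21z;  python3 - <<'E'
from h import *
S,Cs,_=grab("scene")
save(S,"s21",(240,120,380,320),4)
E
```

```text
22.425 [0.4608 0.2043 0.249 ] 0.022553468493625026 [ 0.733  -0.7829 -1.7013]
[0.9842 0.1773 0.0028]
```

View pics/w21.png

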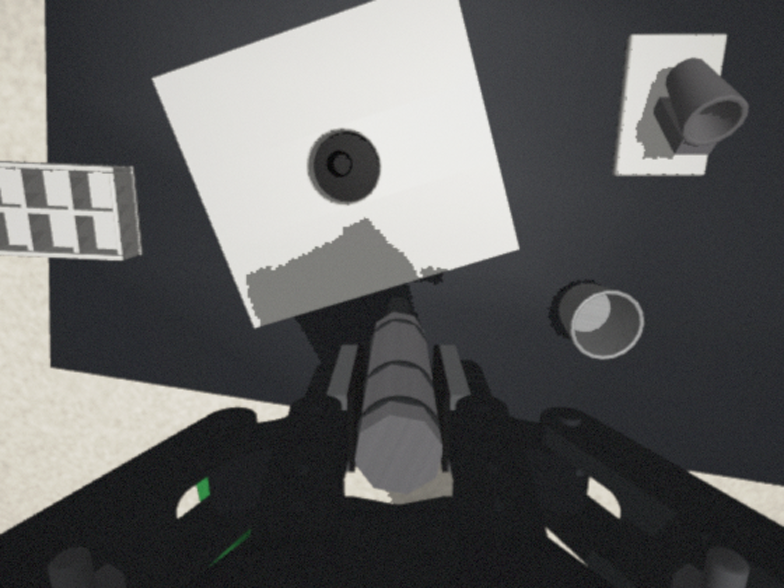

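View pics/w21z.png

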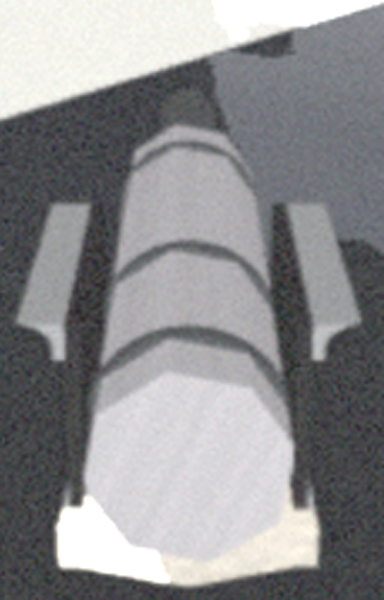

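View pics/s21.png

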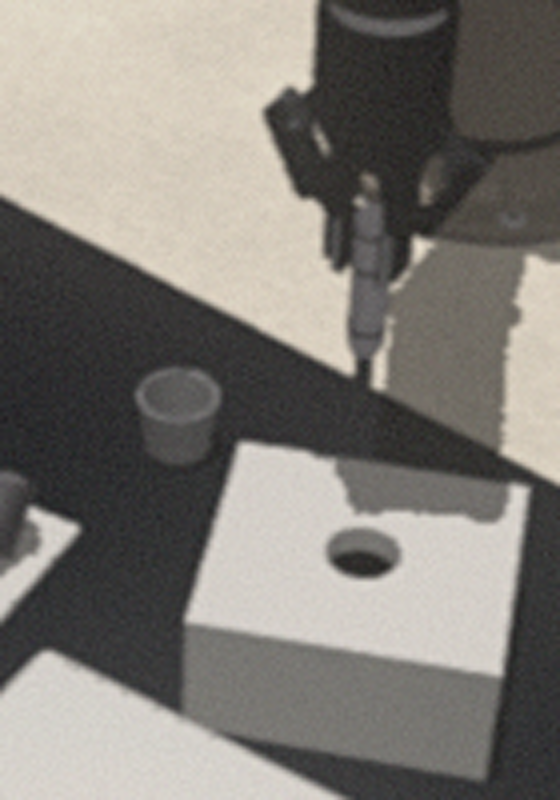

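```bash
python3 - <<'E'
from h import *
p,C,o=grab("wrist"); 
im=p["color"][80:155,210:285]; cv2.imwrite("pics/cup21.png",cv2.resize(cv2.convertScaleAbs(im,alpha=3,beta=0),None,fx=8,fy=8,interpolation=cv2.INTER_CUBIC))
t,Ct,_=grab("top"); im=t["color"][180:220,180:220]; cv2.imwrite("pics/cupt21.png",cv2.resize(cv2.convertScaleAbs(im,alpha=3,beta=0),None,fx=12,fy=12,interpolation=cv2.INTER_CUBIC))
E
```

```text
(no output)
```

View pics/cup21.png

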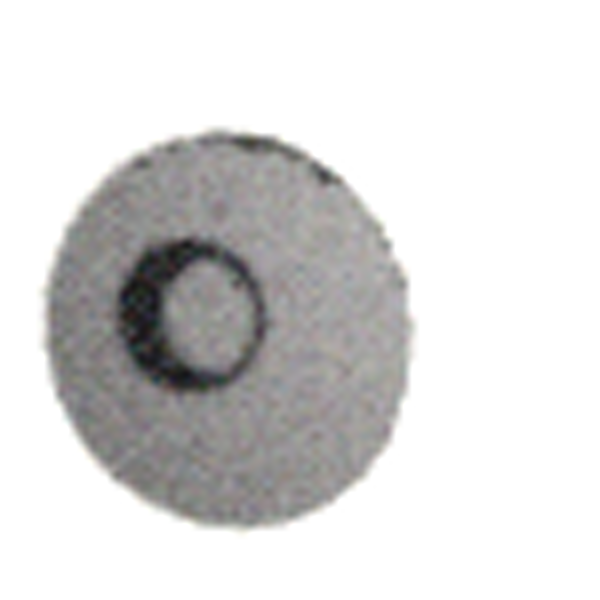

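View pics/cupt21.png

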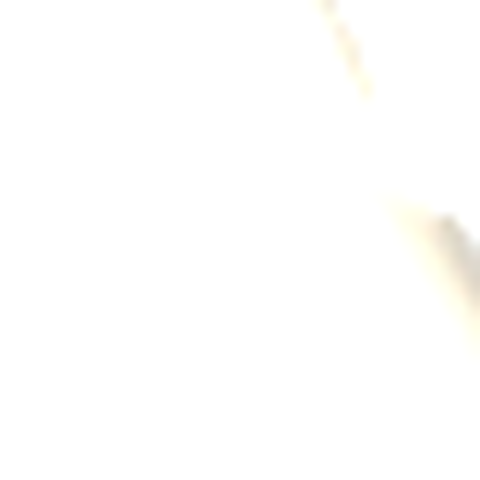

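```bash
python3 - <<'E'
from h import *
p,C,o=grab("wrist"); R=Ro.from_rotvec(o["orientation"]).as_matrix(); print(o["tcp_pos"],R[:,0],R[:,2])
P=onz(C,(234.1,119.4),.07); c=onz(C,(238.5,121.),.09)
print("port",P,"rim c",c)
cs=[(153,77),(518,248),(255,327)]; W=[onz(C,np.array(x)/1.4,.09) for x in cs]; print(W)
print(np.linalg.norm(W[0]-W[2]),np.linalg.norm(W[1]-W[2])); print("centre",(W[0]+W[1])/2)
v=W[0]-W[2];yaw=np.arctan2(v[1],v[0]);print("unit yaw",yaw)
ct=(W[0]+W[1])/2
d=P-ct; print("offset from unit centre in unit axes mm", 1e3*np.array([d[0]*np.cos(yaw)+d[1]*np.sin(yaw),-d[0]*np.sin(yaw)+d[1]*np.cos(yaw)]))
E
python3 fit.py 415.4 492.5 87 313
```

```text
[0.4636 0.1985 0.2474] [0.986  0.167  0.0001] [ 0.0001 -0.0001 -1.    ]
port [0.519 0.252 0.07 ] rim c [0.519  0.2453 0.09  ]
[array([0.5527, 0.3547, 0.09  ]), array([0.4907, 0.1244, 0.09  ]), array([0.4103, 0.2835, 0.09  ])]
0.15923081357098776 0.17820947001195916
centre [0.5217 0.2396 0.09  ]
unit yaw 0.46406676540112785
offset from unit centre in unit axes mm [ 3.1744 12.3012]
xt,zt mm [ -7.2641 -28.9597] tilt deg 0.031391557530551485 res [ 0.7599 -0.9225  0.9155  0.2172]
```

```bash
python3 - <<'E'
from h import *
p,C,o=grab("wrist"); print(o["clock"],o["tcp_pos"],o["qvel"])
im=p["color"]; cv2.imwrite("pics/cup22.png",cv2.resize(cv2.convertScaleAbs(im[80:155,210:285],alpha=3,beta=0),None,fx=8,fy=8,interpolation=cv2.INTER_CUBIC))
save(p,"w22",None,1.4)
g=cv2.cvtColor(im,cv2.COLOR_BGR2GRAY)
# port: dark ring inside cup
m=(g<22).astype(np.uint8); m2=np.zeros_like(m); m2[90:150,215:265]=m[90:150,215:265]
n,l,s,cc=cv2.connectedComponentsWithStats(m2)
for i in range(1,n):
    if s[i,4]>20: print(s[i],cc[i])
E
```

```text
22.875 [0.4634 0.1987 0.2474] [-0.0038 -0.001  -0.0048  0.0022 -0.0013 -0.0004 -0.0007]
[226 110  12  18  91] [230.0549 118.3297]
```

View pics/cup22.png

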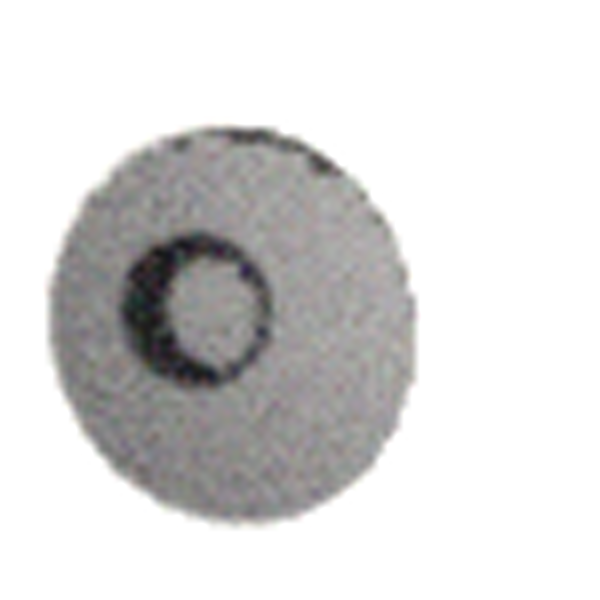

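View pics/w22.png

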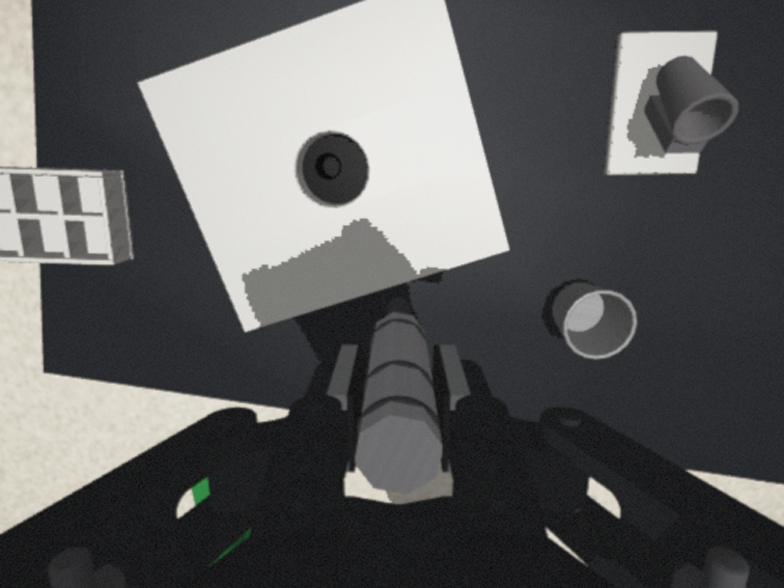

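```bash
python3 - <<'E'
from h import *
p,C,o=grab("wrist"); R=Ro.from_rotvec(o["orientation"]).as_matrix(); print(o["tcp_pos"])
P=onz(C,(234.6,118.9),.07)
cs=[(138,82),(510,249),(245,332)]; W=[onz(C,np.array(x)/1.4,.09) for x in cs]
print(np.linalg.norm(W[0]-W[2]),np.linalg.norm(W[1]-W[2])); ct=(W[0]+W[1])/2; print("port",P,"centre",ct)
v=W[0]-W[2];yaw=np.arctan2(v[1],v[0]);print("unit yaw",yaw)
d=P-ct; print("offset in unit axes mm", 1e3*np.array([d[0]*np.cos(yaw)+d[1]*np.sin(yaw),-d[0]*np.sin(yaw)+d[1]*np.cos(yaw)]))
e=R.T@(P-o["tcp_pos"]); print("port in tool cm",e*100, "centre",R.T@(ct-o["tcp_pos"])*100)
E
```

```text
[0.4633 0.1989 0.2474]
0.16063861186753664 0.18085463739405708
port [0.5191 0.252  0.07  ] centre [0.5185 0.2466 0.09  ]
unit yaw 0.47577601604810693
offset in unit axes mm [3.0319 4.5083]
port in tool cm [ 6.3987 -4.2979 17.7403] centre [ 6.2459 -3.7764 15.7403]
```

Emit:
carry_out --series "3.5 -1.8 0 0 0;3.45 -1.85 0 0 0;0 0 2 0 0;0 0 1.5 0 0;0 0 0 0 0;0 0 0 0 0" --grip_force 80

```text
clock: 23.72
tcp_pos: [0.5253, 0.247, 0.2131]
orientation: [-3.13, -0.266, -0.001]
contact_force: [-0.8, -0.3, -0.9]
grip_width: 0.0218
```

```bash
python3 look.py w23; python3 zoom.py w23z; python3 - <<'E'
from h import *
S,Cs,o=grab("scene"); save(S,"s23",(280,180,380,280),6)
R=Ro.from_rotvec(o["orientation"]).as_matrix()
print("port in tool cm",R.T@(np.array([.5191,.2520,.07])-o["tcp_pos"])*100,o["moment"])
tip=o["tcp_pos"]+R@np.array([-.0069,.0015,.111]); print(tip,(proj(Cs,tip)-[280,180])*6,(proj(Cs,[.5185,.2466,.09])-[280,180])*6)
E
```

```text
23.725 [0.5253 0.247  0.2131] 0.02182818008323616 [-0.8161 -0.2698 -0.8918]
[0.9857 0.1687 0.0007]
port in tool cm [-0.5779 -0.5743 14.3417] [-0.0349 -0.0811  0.007 ]
[0.5192 0.2447 0.1024] [290.4452 438.4569] [293.3891 462.6571]
```

View pics/w23.png

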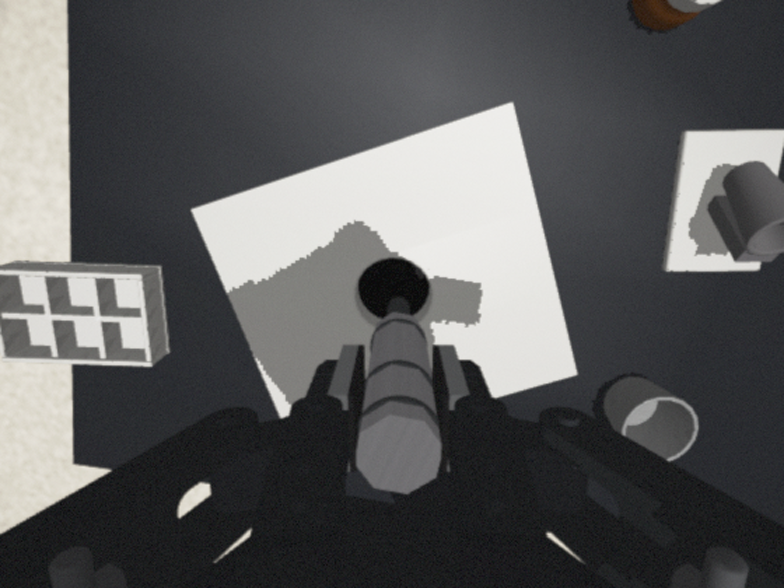

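View pics/s23.png

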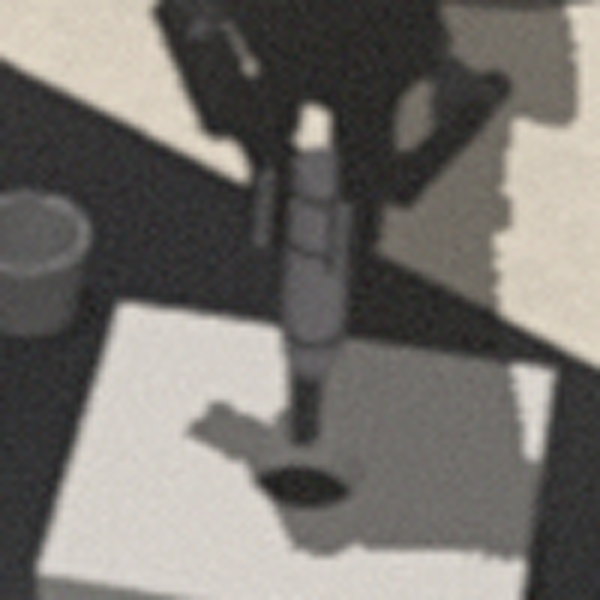

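View pics/w23z.png

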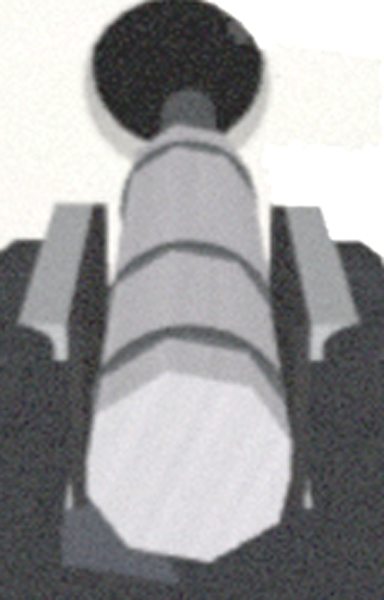

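Emit:
carry_out --series "0 0 1.3 0 0;0 0 1.2 0 0;0 0 0 0 0;0 0 0.2 0 0;0 0 0.2 0 0;0 0 0 0 0"

```text
clock: 24.62
tcp_pos: [0.5252, 0.2472, 0.1835]
orientation: [-3.13, -0.266, -0.0]
contact_force: [0.3, 0.1, -0.9]
grip_width: 0.022
```

Emit:
carry_out --series "0 0 0.1 0 0;0 0 0.1 0 0;0 0 0.1 0 0;0 0 0 0 0;0 0 0 0 0"

```text
clock: 25.25
tcp_pos: [0.5257, 0.2474, 0.1818]
orientation: [-3.13, -0.266, -0.002]
contact_force: [-0.4, -0.5, 7.5]
grip_width: 0.0219
```

Emit:
carry_out --series "0.02 -0.12 0 0 0;0.02 -0.12 0 0 0;0.02 -0.12 0 0 0;0.02 -0.12 0 0 0;0 -0.1 0 0 0;0 -0.1 0 0 0;0 0 0 0 0"

```text
clock: 26.12
tcp_pos: [0.526, 0.2506, 0.1816]
orientation: [3.126, 0.263, 0.001]
contact_force: [-1.0, -8.7, 10.0]
grip_width: 0.0223
```

Emit:
carry_out --series "0 0 -0.08 0 0;0 -0.1 0 0 0;0 -0.1 0 0 0;0 0 0 0 0"

```text
clock: 26.62
tcp_pos: [0.5248, 0.2558, 0.1815]
orientation: [3.13, 0.266, 0.001]
contact_force: [1.2, -2.5, 4.3]
grip_width: 0.0221
```

```bash
python3 look.py w24; python3 zoom.py w24z; python3 - <<'E'
from h import *
S,Cs,o=grab("scene"); save(S,"s24",(280,180,380,280),6)
R=Ro.from_rotvec(o["orientation"]).as_matrix();print(R)
print("port in tool cm",R.T@(np.array([.5191,.2520,.07])-o["tcp_pos"])*100,o["moment"],o["contact_force"])
E
```

```text
26.625 [0.5248 0.2558 0.1815] 0.02213552189672591 [ 1.1514 -2.5059  4.2734]
[0.9856 0.169  0.0005]
[[ 0.9856  0.169   0.0005]
 [ 0.169  -0.9856 -0.0002]
 [ 0.0004  0.0003 -1.    ]]
port in tool cm [-0.63    0.2799 11.1462] [-1.1216 -0.2207  0.0734] [ 0.6251 -3.5787  4.0923]
```

View pics/w24z.png

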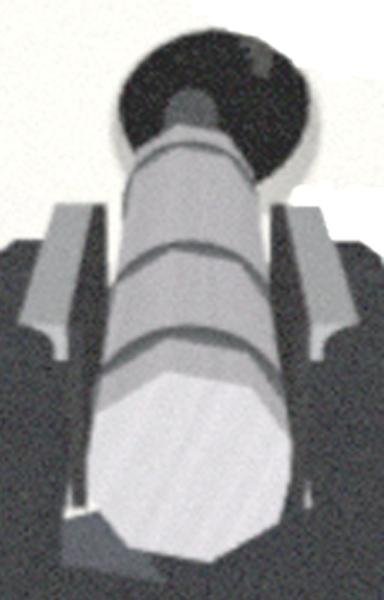

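View pics/s24.png

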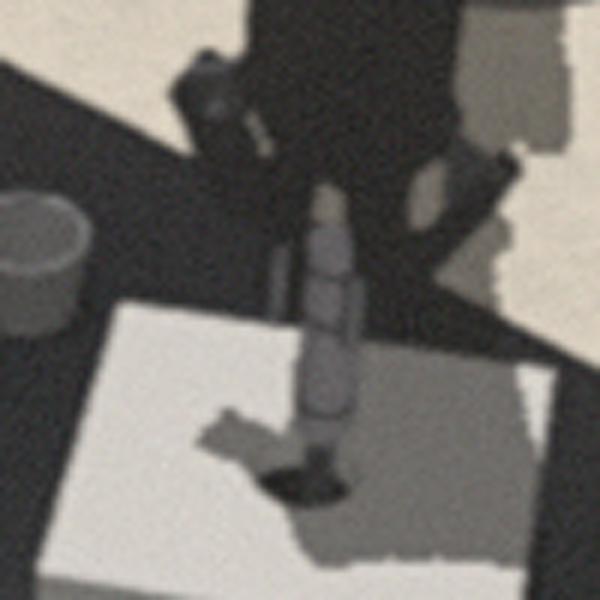

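```bash
python3 - <<'E'
from h import *
p,C,o=grab("wrist"); im=p["color"][180:250,255:325].astype(float)
im=np.clip((im-5)*8,0,255).astype(np.uint8)
cv2.imwrite("pics/cup24.png",cv2.resize(im,None,fx=8,fy=8,interpolation=cv2.INTER_CUBIC)); print(o["tcp_pos"],o["contact_force"])
print(proj(C,[.5191,.252,.07]),proj(C,[.5185,.2466,.07]))
E
```

```text
[0.5248 0.2558 0.1815] [ 1.2072 -3.1571  4.5153]
[285.592  214.2325] [292.3836 216.1063]
```

View pics/cup24.png

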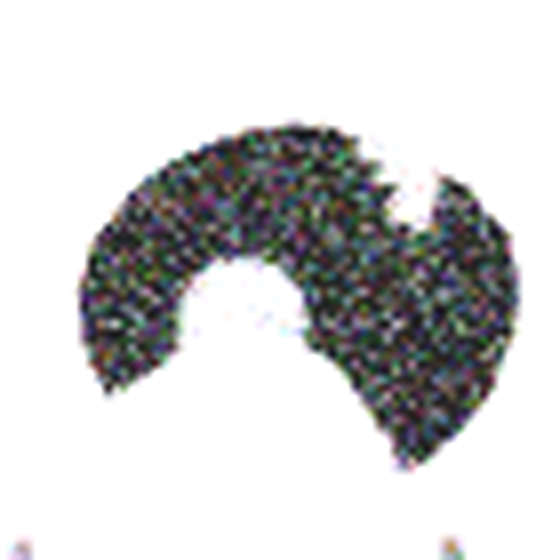

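```bash
python3 - <<'E'
from h import *
p,C,o=grab("wrist"); R=Ro.from_rotvec(o["orientation"]).as_matrix()
g=p["color"].mean(2)
for c in (284,285,286): print(c,np.round(g[203:225,c],0))
for row in(211,212,213):
    for z,rr in((.070,.0045),(.0715,.006)):
        e=R.T@(onz(C,(285,row),z)-o["tcp_pos"]); print(row,z,e*1e3,"tip x",e[0]*1e3-rr*1e3)
# lateral extents at rows 214-216
for row in (214,216,218): print(row,np.round(g[row,270:300],0))
E
```

```text
284 [19. 12. 22. 14. 19. 10. 16. 12. 14. 31. 41. 43. 43. 43. 34. 42. 38. 39.
 39. 51. 71. 87.]
285 [19. 13. 16. 10. 10. 10. 19. 10. 23. 37. 37. 43. 41. 42. 40. 42. 41. 39.
 41. 50. 64. 86.]
286 [18. 20. 12. 14. 15. 12. 12. 10. 24. 28. 40. 42. 36. 42. 38. 44. 43. 43.
 40. 44. 63. 81.]
211 0.07 [ -3.7299   2.3028 111.4639] tip x -8.22990144914295
211 0.0715 [ -3.3051   2.2973 109.9641] tip x -9.305135886733371
212 0.07 [ -4.5259   2.3032 111.4636] tip x -9.025859131345634
212 0.0715 [ -4.0963   2.2977 109.9638] tip x -10.096251062847362
213 0.07 [ -5.3231   2.3036 111.4632] tip x -9.823110759292877
213 0.0715 [ -4.8887   2.2981 109.9634] tip x -10.888652312503282
214 [13. 12. 11. 14. 21. 11. 17. 10. 21. 23. 36. 39. 43. 39. 43. 43. 42. 36.
 40. 41. 32. 13. 12. 16. 15. 10. 12. 10. 20. 17.]
216 [11. 10. 10. 21. 12. 16. 11. 14. 32. 36. 41. 42. 42. 39. 43. 42. 42. 41.
 40. 46. 43. 37. 27. 12. 14. 10. 21. 10. 10. 13.]
218 [12. 11. 21. 10. 14. 12. 15. 32. 34. 41. 40. 41. 42. 41. 42. 42. 44. 43.
 40. 46. 41. 32. 37. 14. 21. 11. 15. 18. 11. 14.]
```

Emit:
carry_out --series "0.1 0.05 0 0 0;0.1 0.03 0 0 0;0.1 0 0 0 0;0 0 0 0 0;0 0 0.05 0 0;0 0 0 0 0"

```text
clock: 27.62
tcp_pos: [0.5266, 0.256, 0.181]
orientation: [3.13, 0.267, -0.003]
contact_force: [-2.5, -3.0, 8.1]
grip_width: 0.0222
```

Emit:
carry_out --series "0 0.1 -0.12 0 0;0.1 0 0 0 0;0 0 0 0 0;0 0 0.1 0 0;0 0 0.1 0 0;0 0 0 0 0"

```text
clock: 28.38
tcp_pos: [0.5287, 0.2549, 0.1798]
orientation: [3.13, 0.266, -0.0]
contact_force: [-0.6, 0.0, -0.9]
grip_width: 0.0221
```

```bash
cat > tip.py <<'E'
from h import *
p,C,o=grab("wrist"); R=Ro.from_rotvec(o["orientation"]).as_matrix()
g=cv2.GaussianBlur(p["color"],(3,3),0).mean(2)
print(o["clock"],o["tcp_pos"],o["contact_force"],"port in tool mm",1e3*R.T@(np.array([.5191,.2520,.07])-o["tcp_pos"]))
col=g[195:225,284:288].mean(1)
i=np.where(col>26)[0]; 
r0=195+i[0]-(col[i[0]]-26)/(col[i[0]]-col[i[0]-1]); 
row=g[int(r0)+6]; js=[j for j in range(265,305) if row[j]>26]
print("edge row",r0,"cols",js[0],js[-1])
e=R.T@(onz(C,((js[0]+js[-1])/2,r0),.07)-o["tcp_pos"]); print("tip x",e[0]*1e3-5,"y",e[1]*1e3)
E
python3 tip.py; python3 zoom.py w25z
```

```text
28.375 [0.5287 0.2549 0.1798] [-0.5776  0.003  -0.909 ] port in tool mm [ -9.9087   1.1862 109.83  ]
edge row 192.88275862068966 cols 265 304
tip x 5.840930162299232 y 1.914734338214176
```

View pics/w25z.png

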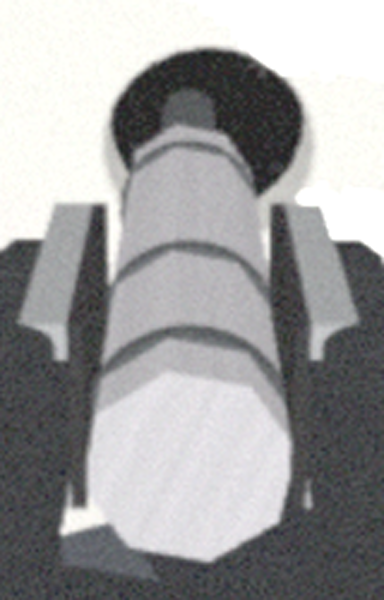

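Emit:
carry_out --series "0 0 0.2 0 0;0 0 0.2 0 0;0 0 0.2 0 0;0 0 0 0 0"

```text
clock: 28.98
tcp_pos: [0.5286, 0.2548, 0.1738]
orientation: [3.13, 0.266, -0.001]
contact_force: [0.4, 0.2, -0.7]
grip_width: 0.022
```

Emit:
carry_out --series "0 0 0.3 0 0;0 0 0.3 0 0;0 0 0.3 0 0;0 0 0.3 0 0;0 0 0 0 0"

```text
clock: 29.6
tcp_pos: [0.5286, 0.2548, 0.1617]
orientation: [3.13, 0.266, -0.001]
contact_force: [0.0, 0.1, -1.3]
grip_width: 0.0223
```

Emit:
carry_out --series "0 0 0.2 0 0;0 0 0.2 0 0;0 0 0.1 0 0;0 0 0.1 0 0;0 0 0 0 0"

```text
clock: 30.22
tcp_pos: [0.5291, 0.255, 0.1568]
orientation: [-3.13, -0.266, -0.001]
contact_force: [-1.6, -0.4, 5.4]
grip_width: 0.0221
```

Emit:
carry_out --series "0 0 0.1 0 0;0 0 0.1 0 0;0 0 0 0 0;0 0 0 0 0"

```text
clock: 30.72
tcp_pos: [0.5297, 0.2552, 0.1567]
orientation: [-3.13, -0.266, -0.004]
contact_force: [-3.3, -2.9, 17.0]
grip_width: 0.022
```

```bash
python3 look.py w26; python3 - <<'E'
from h import *
S,Cs,o=grab("scene"); save(S,"s26",(260,160,400,300),5)
E
```

```text
30.725 [0.5297 0.2552 0.1567] 0.021993379484557582 [-3.2766 -2.8523 17.0105]
[0.9857 0.1686 0.0026]
```

View pics/s26.png

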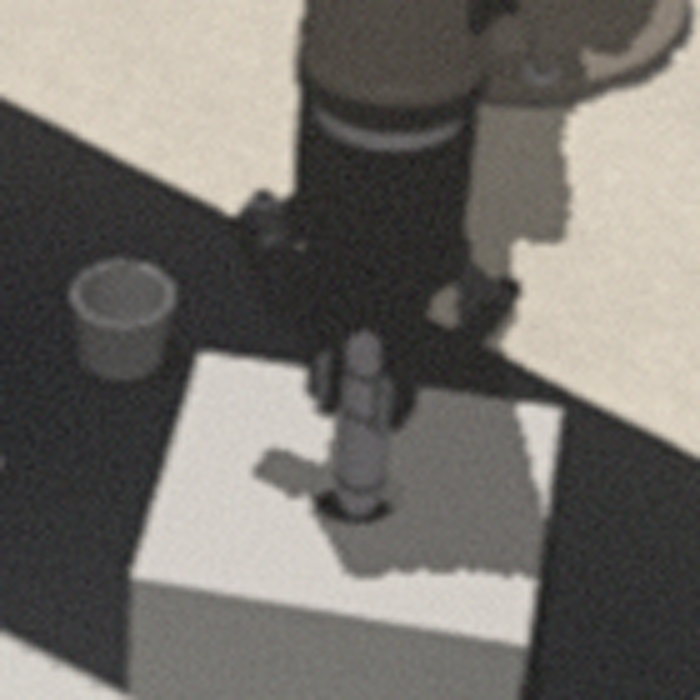

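Emit:
carry_out --series "0 0 -0.2 0 0;0 0 0 0 0.6;0 0 0 0 0.6;0 0 0 0 0.6;0 0 0 0 0.6;0 0 -1 0 0.6;0 0 -3 0 0.6;0 0 -5 0 0.6"

```text
clock: 31.82
tcp_pos: [0.5279, 0.2543, 0.2461]
orientation: [3.129, 0.267, -0.005]
contact_force: [0.5, 0.2, 0.3]
grip_width: 0.0515
```

Emit:
carry_out --series "-2 0 -4 0 0.6;-5 0 0 0 0.6;-4 0 0 0 0.6;0 0 0 0 0.6;0 0 0 0 0.6"

```text
clock: 32.45
tcp_pos: [0.4212, 0.2364, 0.2868]
orientation: [-3.13, -0.266, -0.003]
contact_force: [-0.1, -0.8, 0.3]
grip_width: 0.0508
```

```bash
python3 look.py w27 tail=.185 plugger=.024; python3 - <<'E'
from h import *
S,Cs,o=grab("scene"); save(S,"s27",(140,120,400,320),3)
W,Cw,o=grab("wrist")
T,Ct,_=grab("top"); save(T,"t27",(110,120,460,290),2.2)
for n,p,C in(("w",W,Cw),("s",S,Cs),("t",T,Ct)):
    for d in spotter.mark_of(p,"tail")[:2]: print(n,d,onz(C,d["uv"],.185))
    for d in spotter.mark_of(p,"plugger")[:2]: print("plug",n,d,onz(C,d["uv"],.024))
print(o["contact_force"])
E
```

```text
32.45 [0.4212 0.2364 0.2868] 0.05081291379858372 [-0.1036 -0.8465  0.3078]
[0.9857 0.1687 0.0018]
tail [283.4  63.7] 0.96 [0.5197 0.2521 0.185 ]
w {'uv': [288.5, 62.8], 'confidence': 0.89} [0.5204 0.2488 0.185 ]
s {'uv': [336.9, 229.7], 'confidence': 0.62} [0.5191 0.2615 0.185 ]
plug s {'uv': [181.5, 238.2], 'confidence': 0.66} [ 0.6573 -0.1277  0.024 ]
plug s {'uv': [209.7, 202.6], 'confidence': 0.41} [ 0.5032 -0.1818  0.024 ]
t {'uv': [193.1, 191.1], 'confidence': 0.61} [0.5218 0.2554 0.185 ]
t {'uv': [347.5, 203.0], 'confidence': 0.18} [ 0.4919 -0.1549  0.185 ]
plug t {'uv': [203.9, 200.9], 'confidence': 0.62} [0.5218 0.2563 0.024 ]
plug t {'uv': [345.7, 203.7], 'confidence': 0.57} [ 0.5155 -0.1715  0.024 ]
[ 0.4728 -0.3244 -0.7414]
```

View pics/w27.png

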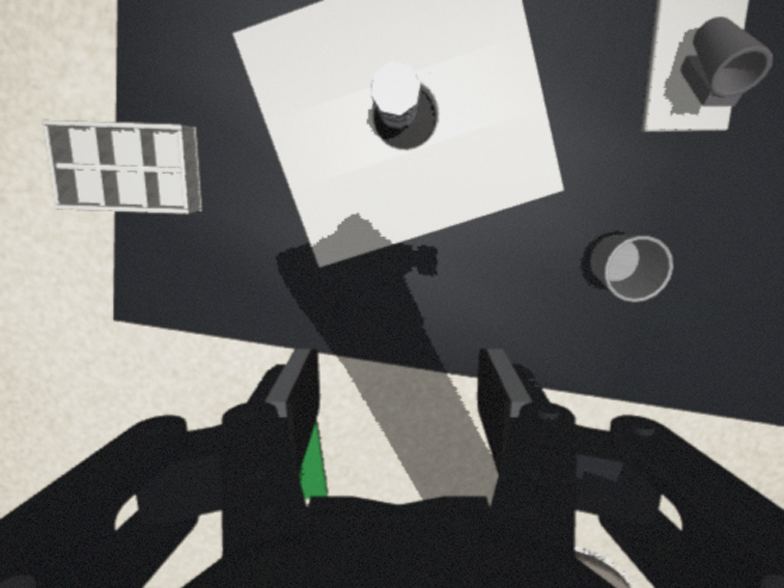

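View pics/s27.png

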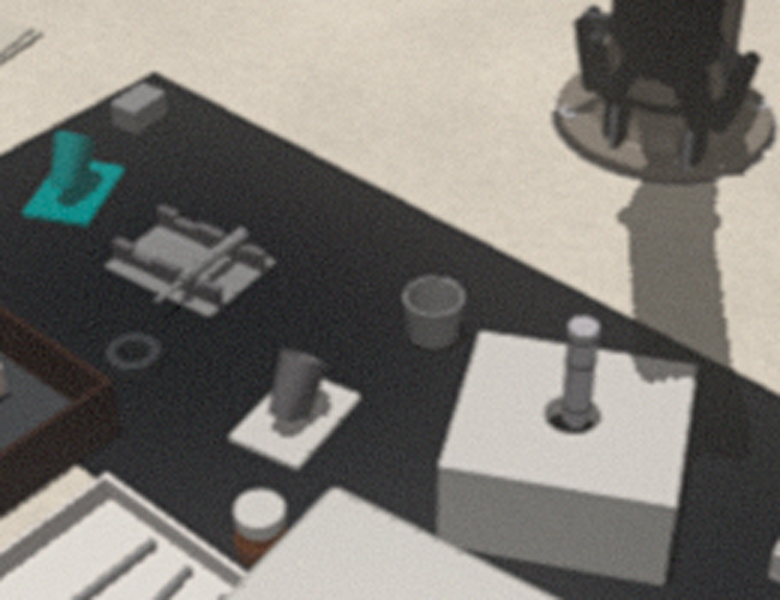

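View pics/t27.png

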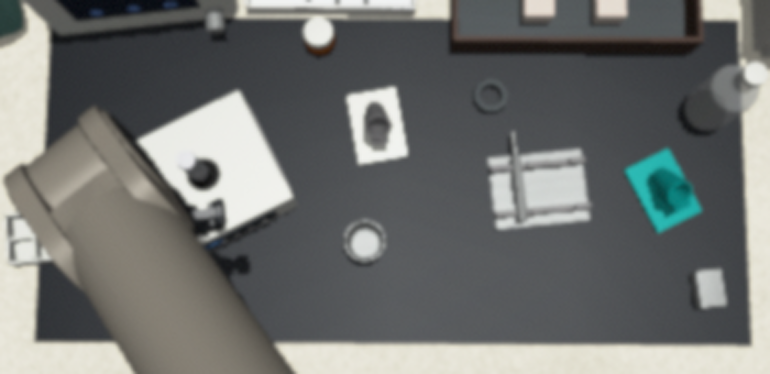

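```bash
python3 - <<'E'
from h import *
W,Cw,o=grab("wrist"); T,Ct,_=grab("top")
print(tri([(Cw,(283.4,63.7)),(Ct,(193.1,191.1))])); print(o["clock"],o["tcp_pos"])
print(r.hand_in())
E
```

```text
[0.5167 0.2511 0.2061]
33.05 [0.4204 0.2363 0.2859]
the job is handed in; nothing more can be done
None
```

The handpiece is standing released in the care unit's port, and I handed the job in at about 33 s of the 67 s allowed. `hand_in` gave no verdict.

**What I did**
- **Pick and park:** I took the thick handpiece off the rest, levered its nose into the white holster's cup and let go. It stayed leaning about 45°.
- **Regrip:** I took it again about 2 cm from the tail and turned it upright against the holster's lip. The camera fit put it within about 1° of vertical.
- **Finding the port:** The port showed in the contrast-stretched wrist picture, so I used that as a guide. I touched down on the cup floor at about 7 N and slid towards it. The first pass missed by about 3 mm. After small lifts and shifts, the nose dropped in.
- **Pushing home:** I pushed it down until it stopped, and 17 N moved it no further. Then I released it and moved the gripper clear.

**Last checks**
- **Depth:** The tool stopped 25 mm below the height at which it had touched the floor, which matches fully home.
- **Standing:** The last scene, top and wrist pictures show it upright in the port with the gripper away from it. The contact force reads about zero.
- **Other things:** The slim instrument and the bystanders in view look unmoved.

**What disagreed**
- **Tail height:** A rough two-camera fix put the tail at 206 mm instead of the expected 185 mm. I trust the tool's own depth reading over this. The marks are only rough and the two cameras see it from similar directions.
- **Slim instrument:** In the last pictures the network's best "plugger" match was wrong in both the scene and top views. The next match in each view was on the instrument, within about 1 cm of where it started.

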